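Unclip the pasta stamps and load the drying cabinet

TASK

The washed pasta stamps are still snapped into their wooden storage dock: pull every one of them out of its spring clip and put it in the tray. Once all are in, slide the loaded tray by its handle into the drying cabinet until it is fully home against the stop, and only then press the start button on top of the cabinet, leaving the tray home with all the stamps in it. Do not disturb the other kitchen things.

Things in the scene. Friction and masses are not known exactly. Their poses are not given: they have to be found in the camera images.
- dryer: Fixed white drying cabinet, 350 wide (x), 320 deep, 210 high. Origin on the worktop in the middle of its mouth, in the front face's plane; y points straight out of the mouth. Mouth 260 wide, 110 high, its floor level with the worktop, so the tray slides straight in along -y. Two aluminium lead-ins, 30 high, flare out 33 before the mouth, to 305 apart.
- dryer_stop (a point): Middle of the stop inside the cabinet, on its floor, 190 behind the mouth. When the tray is home its front edge touches the stop: the tray's origin is then at y = -95 in the cabinet's frame and its handle's middle at y = +85, still outside.
- start (a joint): Spring push button on the cabinet's top, 0 up, 0.006 m fully down (it takes 5 N and springs back); a press counts beyond 0.004 m.
- start_top (a point): Middle of the button's pressing face (28 wide), which looks up; near the front of the cabinet's top, on the side nearer the robot (x = -100, y = -50 in the cabinet's frame).
- tray: Loose flat aluminium tray, 250 (x) by 190 (y), rim 15 high, walls and floor 4 thick, about 0.4 kg; origin under the middle of the pan, +y towards its handle. It starts on the worktop before the cabinet's mouth, handle pointing away from the cabinet.
- tray_handle (a point): Middle of the tray's handle grip, 180 from the tray's origin along its +y: an upright wooden block 18 wide (x), 50 long (y), from 6 to 40 above the worktop, joined to the pan by a flat strip; pinch it from above across x.
- dock: Fixed wooden storage dock 290 (x) by 180 (y), top at 15. Origin under its middle. Six clips, at x = -84, 0, +84 and y = +-42 in its frame; each has two steel sprung jaws at +-x (tops 41 above the worktop, 58 apart over their outsides) and low black guides at +-y (tops at 27). Some clips are empty.
- stamp0: Pasta stamp, 90 g: round aluminium head 46 wide (straight sides up to 12, then a cone narrowing to 29 at height 22) under a wooden handle: neck 18 wide up to 36, then a plain grip 24 wide from 39 to 76, top at 80. Origin in the middle of the head's flat underside, z up the handle. Starts head down in a dock clip, origin 15 above the worktop. None if absent.
- stamp1: Second stamp, same shape as stamp0; None if absent. How all come out: grip the handle from above with the TCP about 60 above the origin and pull straight up; at about 11 to 17 N the two jaws snap outwards over the head, and it is free after 25 of lift.
- stamp2: Third stamp, same as stamp0; None if absent. Stamps may stand or lie anywhere inside the tray's rim.
- stamp3: Fourth stamp, same as stamp0; None if absent.
- stamp4: Fifth stamp, same as stamp0; None if absent.
- stamp5: Sixth stamp, same as stamp0; None if absent.
- bowl: Bystander, loose: white open bowl, 110 wide, 50 high; origin at its underside. Leave it where it is.
- jar: Bystander, loose: closed glass jar, 70 wide, 100 high; origin at its underside. Leave it where it is.
- mill: Bystander, loose: turned dark wooden pepper mill, 52 wide, 125 high; origin at its underside. Leave it where it is.
- spoon: Bystander, loose: wooden spoon lying along its x, 240 long; origin at the underside of its middle. Leave it where it is.
Not all that is in view belongs to the job. Leave any yellow look-alike of the stamp1 alone. What is shaped like the stamp3 but blue is not meant.

How it is judged:
By the outcome, as a careful person would: the job done as asked, in the order asked, and still so for the second after the job is handed in, with the robot touching nothing.
Of stamp0, stamp1, stamp2, stamp3, stamp4, stamp5 only 4 to 6 are there at a start; the rules pass over those that are not, and their reading is None.
At some moment in a run one of tray may be knocked a few centimetres aside while the robot is not near it.
Once in a run the grip may slacken for a moment while it holds something.
It also fails if it takes over 210 s, if anything falls off the work surface, if the arm or the gripper's body presses on something with over 40 N, if the wrist force passes 120 N, or if a joint passes its speed limit or range.

ROBOT

A 6-joint arm with a two-finger parallel gripper is mounted at the origin on the work surface. World frame = base frame: x ahead of the robot, y to its left, z up, the work surface at z = 0. Lengths are in m, angles in rad, forces in N, time in s.
With the tool pointing down it reaches from about 0.35 to 0.975 m from the base axis. Payload 4.9 kg.
Tool frame: the origin (TCP) lies between the finger pads, 19 mm behind the fingertips; this is the grasp point; z points along the fingers, y is the line along which they close (so a half turn about z gives the same grasp; the last joint's range is limited). The gripper opens to 85 mm and grips with 20 to 120 N. Pads are 22 mm wide; open, the fingers measure 114 mm over their backs; the gripper's body (76 mm by 85 mm) begins 54 mm behind the grasp point. The pads swing forward as they close: fully open they stand 13 mm farther back than shut.
Start: joints at [1.111, 0.053, 1.613, -0, 1.476, -0.119], TCP at [0.209, 0.589, 0.25] pointing down, gripper open.
Joint ranges: [-3.01, 3.01], [-1.01, 2.22], [0.06, 2.58], [-1.02, 4.17], [0.09, 2.62], [-3.14, 3.14]. Speed limits (rad/s): [2.57, 2.57, 3.14, 3.14, 3.14, 3.14].

INTERFACE

Orientations are given as a unit quaternion [w, x, y, z].
In Python, from plant import manip gives the robot as it stands.
- The arm moves only by the tool send_rows, never from a script. Its argument "increments" is a list of rows, each an object of numbers: "claw": the closure, from -1 (fully open) to 1 (shut); "dx", "dy", "dz": the shift along the tool's x, y, z in units of 0.5 m (1.0 is 0.5 m); "yaw": the turn about the tool's z in units of 1.5 rad (1.0 is 1.5 rad). A call has 1 to 20 rows; each row is the pose to reach, as a shift and turn from the pose commanded when the call began, along the tool's axes at that moment; what a row does not reach only later rows make up. A row lasts 1/8 s, in which the tool goes at most 62.5 mm and 10.7 degrees, less where a joint would pass 70% of its speed; a pose out of reach is approached as far as the arm can. A call with a number of a shift or a turn outside -1 to 1 is refused whole. A call with a gripper value outside its range is refused whole. The fingers move at their own pace and stop on an object; the grip force is fixed at half the most. Time passes only in rows, so rows that repeat a pose let the fingers close. It gives the time, the measured TCP pose, the force, the opening and the grip force at its end, in the units of the state.
- manip.state(): the state, without advancing time (a new reading comes with each control period).
- manip.grab_frame(name): name is "side" or "top"; returns the picture (480x640x3 uint8, red, green, blue); there is no depth.
- manip.camera_params(name): a dict with "camera_matrix" (3x3 intrinsics, pixels), "k1" (the pictures are not rectified: a ray, as slopes to the right and down, at radius r is drawn at 1 + k1 r^2 times it, then the intrinsics apply), "extrinsics" (4x4, takes a point from world to camera coordinates). Camera axes: x right, y down, z forward; pixel columns grow to the right and rows downward; lengths in m; the calibration is good to about 2 mm. A picture is of the moment at which its call begins. camera_params takes no time and is no camera call.
- manip.job_done(): hands the job in; it is judged then, once.
The state is a dict: "time": time; "joint_pos": joint angles; "joint_vel": joint speeds; "joint_efforts": joint torques, N m; "tool_pos": TCP position; "tool_rot": TCP orientation; "contact_force": force on the tool from outside, world axes, zero at the start; "ft_torque": the same for the moment, N m; "gripper_width": opening from 0.0 (shut) to 1.0 (fully open); "grasp_force": force on a finger pad.
Only numpy, scipy, OpenCV 4.12 (cv2) and the standard library are available. Lean on these libraries where they do the work, as an engineer would, in place of code of your own. Each camera call takes 0.05 s, during which the arm holds its last target. There are 200 camera calls.

## Working session

There is one attempt and no reset: what is moved stays moved. The work goes in short steps, Python scripts to look and compute and a tool call to move; the robot and the scene stay as the last step left them, time stands still between calls to the robot, and variables do not carry over. Pictures are saved under pics/ and viewed, at most 14 in all, crops included, and the job is handed in when it is done.

Besides the shell and the picture viewer there is one more tool, called after ">>>" as name([rows], argument=value, ...), one row to a line, values as JSON. send_rows: Moves the arm, as the interface text tells. Shifts and turns lie within -1 to 1; 1 stands for 0.5 m of shift or 1.5 rad of turn. Its arguments: {"type":"object","properties":{"increments":{"type":"array","items":{"type":"object","properties":{"claw":{"type":"number"},"dx":{"type":"number"},"dy":{"type":"number"},"dz":{"type":"number"},"yaw":{"type":"number"}}}}},"required":["increments"]}

```bash
mkdir -p pics; ls; python3 - <<'E'
from plant import manip
import cv2
for n in("side","top"):
    cv2.imwrite(f"pics/{n}0.png",manip.grab_frame(n)[:,:,::-1])
    p=manip.camera_params(n);print(n,p)
print(manip.state())
E
```

```text
pics
side {'camera_matrix': array([[580.30105354,   0.        , 315.55445508],
       [  0.        , 580.30105354, 237.84967458],
       [  0.        ,   0.        ,   1.        ]]), 'k1': -0.16457625884489896, 'extrinsics': array([[-0.99229649, -0.12301547,  0.01465862,  0.55694816],
       [-0.08016833,  0.54740991, -0.83301586,  0.1638524 ],
       [ 0.09444956, -0.82777387, -0.55305488,  1.44010459],
       [ 0.        ,  0.        ,  0.        ,  1.        ]])}
top {'camera_matrix': array([[472.00604139,   0.        , 320.18158649],
       [  0.        , 472.00604139, 251.05761428],
       [  0.        ,   0.        ,   1.        ]]), 'k1': -0.12582715779329143, 'extrinsics': array([[ 0.01920771, -0.99980549, -0.00447672,  0.02993699],
       [-0.98427646, -0.01812265, -0.17570266,  0.58471018],
       [ 0.17558735,  0.00778118, -0.9844331 ,  1.42518692],
       [ 0.        ,  0.        ,  0.        ,  1.        ]])}
{'time': 0.1, 'joint_pos': array([ 1.11095565e+00,  5.32860642e-02,  1.61417303e+00,  2.56907700e-05,
        1.47600303e+00, -1.18989923e-01]), 'joint_vel': array([ 0.00022009, -0.00293362, -0.00106185, -0.00216984,  0.0002904 ,
        0.00030916]), 'joint_efforts': array([ 2.31330077e-04, -3.94896019e+01, -3.71366465e+01, -4.25569681e-05,
        3.83767619e-03,  2.36278095e-05]), 'tool_pos': array([0.20867852, 0.58856511, 0.24887913]), 'tool_rot': array([-2.79020719e-04,  1.69602717e-01,  9.85512072e-01, -8.92211492e-04]), 'contact_force': array([ 0.5918539 , -1.06014329,  0.33654458]), 'ft_torque': array([ 0.02432933, -0.00933511,  0.00403563]), 'grasp_force': 0.0, 'gripper_width': 1.003722526237692}
```

View pics/top0.png

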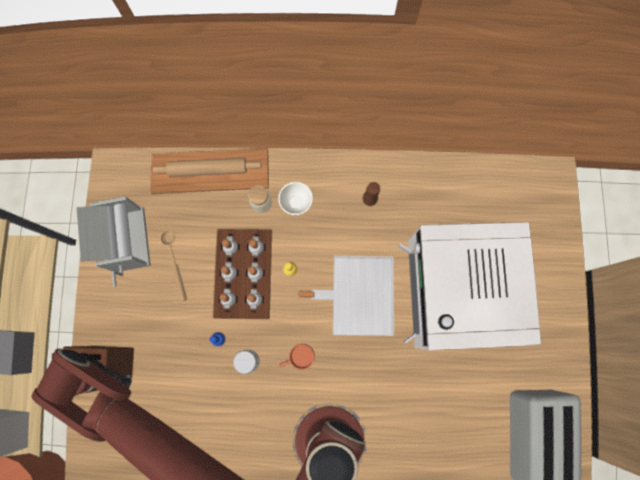

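View pics/side0.png

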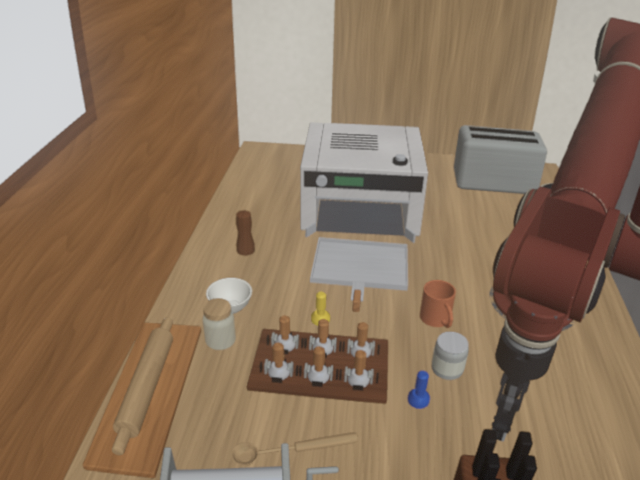

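The top view shows the dock around (242,274) with 6 stamps, the tray at (363,296), its handle at (306,294), the cabinet at (480,285) and the button at (446,322). The side view shows the same: stamps at x 270–370, y 320–390, tray at (360,263), button at (400,159). I'll enlarge both for accurate picking.

```bash
python3 - <<'E'
import cv2
t=cv2.imread("pics/top0.png");s=cv2.imread("pics/side0.png")
c=t[222:346,205:405];cv2.imwrite("pics/topc.png",cv2.resize(c,None,fx=4,fy=4,interpolation=cv2.INTER_CUBIC))
c=s[230:405,240:440];cv2.imwrite("pics/sidec.png",cv2.resize(c,None,fx=3.4,fy=3.4,interpolation=cv2.INTER_CUBIC))
E
```

```text
(no output)
```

View pics/topc.png

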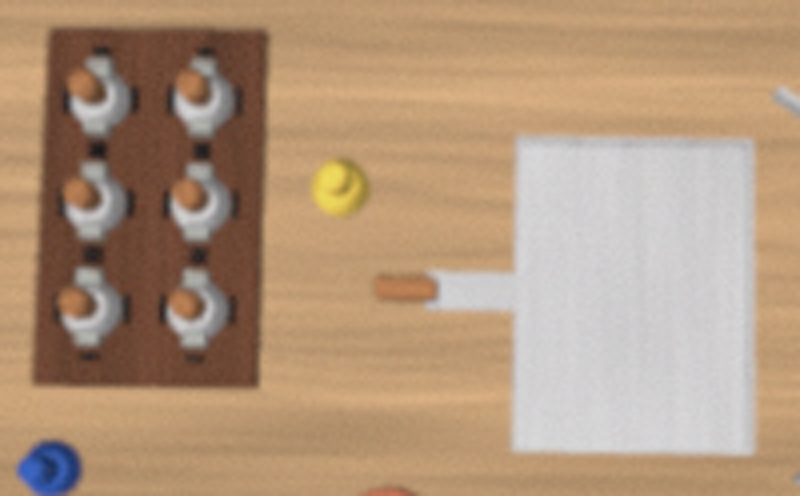

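View pics/sidec.png

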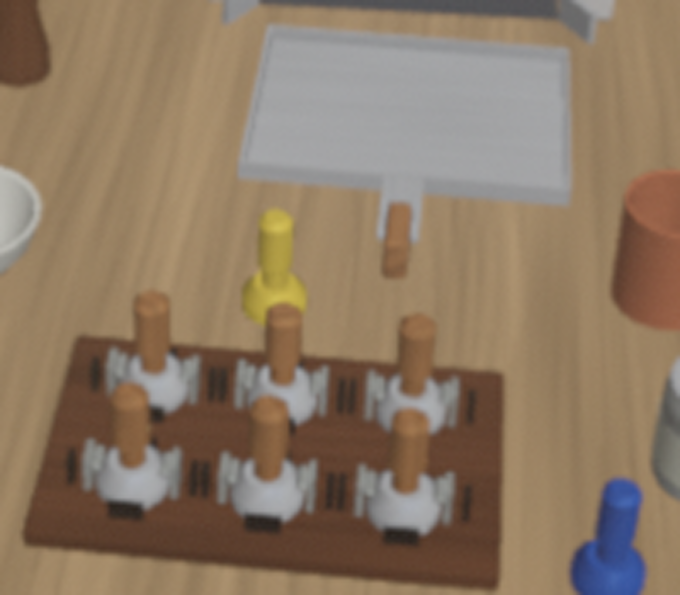

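The top crop shows the six grip tops at about (82,82), (77,190), (72,298), (188,82), (185,190), (181,299), and the tray rim corners and handle. The side crop shows all six stamps upright and the handle at (398,240). Next I'll fit poses.

```bash
cat > h.py <<'E'
import numpy as np,cv2
from scipy.optimize import least_squares
from plant import manip
C={n:manip.camera_params(n) for n in("side","top")}
def proj(n,P):
    c=C[n];E=c["extrinsics"];P=np.atleast_2d(P)
    return cv2.projectPoints(P.astype(float),cv2.Rodrigues(E[:3,:3])[0],E[:3,3],c["camera_matrix"],np.array([c["k1"],0,0,0.]))[0][:,0]
def tri(pt,ps):
    r=least_squares(lambda X:np.r_[(proj("top",X)[0]-pt),(proj("side",X)[0]-ps)],[.5,.2,.05])
    return r.x,np.sqrt(2*r.cost)
def fit(obs,x0):  # obs: list of (cam,local xyz,pixel); pose x,y,z,yaw
    def f(p):
        c,s=np.cos(p[3]),np.sin(p[3]);o=[]
        for n,l,px in obs:
            o+=list(proj(n,[p[0]+c*l[0]-s*l[1],p[1]+s*l[0]+c*l[1],p[2]+l[2]])[0]-px)
        return o
    r=least_squares(f,x0,loss="soft_l1");return r.x,np.abs(f(r.x)).reshape(-1,2).max(1).round(1)
def ray(n,px,z):
    return least_squares(lambda q:proj(n,[q[0],q[1],z])[0]-px,[.5,.2]).x
E
python3 - <<'E'
from h import *
np.set_printoptions(precision=4,suppress=True)
T=lambda *p:(np.array(p)+.5)/4-.5+[205,222]
S=lambda *p:(np.array(p)+.5)/3.4-.5+[240,230]
tt=[(82,82),(77,190),(72,298),(188,82),(185,190),(181,299)]
ss=[(131,393),(270,405),(411,418),(153,300),(285,313),(418,322)]
for a,b in zip(tt,ss): print("stamp",*tri(T(*a),S(*b)))
print("handle",*tri(T(405,287),S(399,222)))
print("button",*tri((446,321.5),(400,159)))
d=[("top",( .145,.09,.015),T(51,29)),("top",(.145,-.09,.015),T(267,30)),("top",(-.145,-.09,.015),T(258,385)),("top",(-.145,.09,.015),T(35,384)),
("side",(.145,-.09,.015),S(80,338)),("side",(-.145,-.09,.015),S(502,374))]
print("dock",*fit(d,[.5,.3,0,0]))
t=[("top",(.125,.095,.015),T(517,137)),("top",(.125,-.095,.015),T(755,138)),("top",(-.125,-.095,.015),T(755,453)),("top",(-.125,.095,.015),T(514,452)),
("side",(.125,-.095,.015),S(268,27)),("side",(-.125,-.095,.015),S(570,48)),("side",(-.125,.095,.015),S(568,196)),("side",(.125,.095,.015),S(241,172))]
print("tray",*fit(t,[.5,0,0,0]))
c=[("top",(.175,-0,.21),(420,227)),("top",(.175,-.32,.21),(529,223)),("top",(-.175,-.32,.21),(539,343)),("top",(-.175,0,.21),(428,348)),("top",(-.1,-.05,.21),(446,321.5)),("side",(-.1,-.05,.21),(400,159))]
print("cab",*fit(c,[.5,-.2,0,0]))
E
```

```text
stamp [0.5981 0.3322 0.0963] 0.18970166828087978
stamp [0.5147 0.3313 0.097 ] 0.13342885303405566
stamp [0.4316 0.331  0.097 ] 0.6120713185169688
stamp [0.5987 0.2501 0.0983] 0.35092061151639103
stamp [0.5155 0.249  0.0969] 0.48934428354487386
stamp [0.4326 0.2482 0.0988] 0.6497969881524278
handle [0.4514 0.0828 0.0431] 0.0327346762860118
button [ 0.3655 -0.3059  0.2239] 0.09494067077068341
dock [ 0.5157  0.2879 -0.0032  0.0115] [0.3 0.5 0.9 0.3 1.4 0.6]
tray [ 0.4519 -0.0986 -0.0018  0.0047] [0.1 0.4 0.4 0.  0.6 1.3 0.8 1.5]
cab [ 0.4628 -0.2482  0.0094  0.05  ] [3.3 2.2 2.5 2.1 1.4 1.9]
```

Heights agree with the text: grip tops 0.097 (expected 0.095), handle top 0.043 (0.040) and button 0.224. Next I align the tool (tool y to world x, tool x to world y) above the first stamp at (0.432, 0.2475).

>>> send_rows([
  {"dx": -0.648,"dy": -0.494,"dz": 0.14,"yaw": 0.8204,"claw": -0.2},
  {"dx": -0.648,"dy": -0.494,"dz": 0.14,"yaw": 0.8204,"claw": -0.2},
  {"dx": -0.648,"dy": -0.494,"dz": 0.14,"yaw": 0.8204,"claw": -0.2},
  {"dx": -0.648,"dy": -0.494,"dz": 0.14,"yaw": 0.8204,"claw": -0.2},
  {"dx": -0.648,"dy": -0.494,"dz": 0.14,"yaw": 0.8204,"claw": -0.2},
  {"dx": -0.648,"dy": -0.494,"dz": 0.14,"yaw": 0.8204,"claw": -0.2},
  {"dx": -0.648,"dy": -0.494,"dz": 0.14,"yaw": 0.8204,"claw": -0.2},
  {"dx": -0.648,"dy": -0.494,"dz": 0.14,"yaw": 0.8204,"claw": -0.2},
  {"dx": -0.648,"dy": -0.494,"dz": 0.14,"yaw": 0.8204,"claw": -0.2},
  {"dx": -0.648,"dy": -0.494,"dz": 0.14,"yaw": 0.8204,"claw": -0.2},
  {"dx": -0.648,"dy": -0.494,"dz": 0.14,"yaw": 0.8204,"claw": -0.2},
  {"dx": -0.648,"dy": -0.494,"dz": 0.14,"yaw": 0.8204,"claw": -0.2},
])

```text
time: 1.6
tool_pos: [0.4314, 0.2485, 0.1802]
tool_rot: [0.0, 0.707, 0.707, 0.0]
contact_force: [-0.2, 0.1, 0.7]
gripper_width: 0.595
grasp_force: 0.0
```

>>> send_rows([
  {"dz": 0.07,"claw": -0.2},
  {"dz": 0.14,"claw": -0.2},
  {"dz": 0.19,"claw": -0.2},
  {"dz": 0.21,"claw": -0.2},
  {"dz": 0.21,"claw": -0.2},
  {"dz": 0.21,"claw": 1},
  {"dz": 0.21,"claw": 1},
  {"dz": 0.21,"claw": 1},
  {"dz": 0.21,"claw": 1},
  {"dz": 0.21,"claw": 1},
  {"dz": 0.21,"claw": 1},
])

```text
invalid input
```

>>> send_rows([
  {"dz": -0.01,"claw": 1},
  {"dz": -0.02,"claw": 1},
  {"dz": -0.03,"claw": 1},
  {"dz": -0.04,"claw": 1},
  {"dz": -0.05,"claw": 1},
  {"dz": -0.06,"claw": 1},
  {"dz": -0.08,"claw": 1},
  {"dz": -0.12,"claw": 1},
  {"dz": -0.18,"claw": 1},
  {"dz": -0.24,"claw": 1},
  {"dz": -0.24,"claw": 1},
])

```text
invalid input
```

```bash
cat >> h.py <<'E'
def tray(im):
    hsv=cv2.cvtColor(im,cv2.COLOR_RGB2HSV);m=((hsv[...,1]<40)&(hsv[...,2]>110)).astype(np.uint8)*255
    m[:,:300]=0;m[:,404:]=0;m[:235]=0;m[:,:][355:]=0
    m=cv2.morphologyEx(m,cv2.MORPH_OPEN,np.ones((15,15)))
    cs=cv2.findContours(m,0,2)[0]
    return cv2.minAreaRect(max(cs,key=cv2.contourArea)) if cs else None
E
python3 - <<'E'
from h import *
im0=cv2.imread("pics/top0.png")[:,:,::-1].copy();print(tray(im0))
im=manip.grab_frame("top");cv2.imwrite("pics/top1.png",im[:,:,::-1]);print(tray(im))
im=cv2.resize(im[200:380,190:430],None,fx=3,fy=3);cv2.imwrite("pics/top1c.png",im[:,:,::-1])
E
```

```text
((362.5, 295.0), (78.0, 59.0), 90.0)
((363.0, 295.0), (78.0, 60.0), 90.0)
```

View pics/top1c.png

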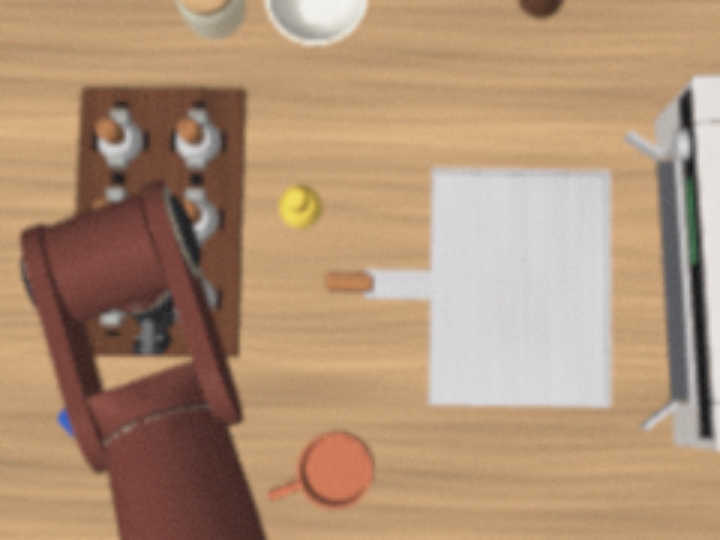

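The picture shows the tray unmoved, lead-in tips at crop (630,137) and (645,425), and the arm over the dock. The rows were refused, probably because keys were missing, so I'll send full rows.

>>> send_rows([
  {"dx": 0,"dy": 0,"dz": 0.07,"yaw": 0,"claw": -0.2},
  {"dx": 0,"dy": 0,"dz": 0.14,"yaw": 0,"claw": -0.2},
  {"dx": 0,"dy": 0,"dz": 0.19,"yaw": 0,"claw": -0.2},
  {"dx": 0,"dy": 0,"dz": 0.21,"yaw": 0,"claw": -0.2},
  {"dx": 0,"dy": 0,"dz": 0.21,"yaw": 0,"claw": -0.2},
  {"dx": 0,"dy": 0,"dz": 0.21,"yaw": 0,"claw": 1.0},
  {"dx": 0,"dy": 0,"dz": 0.21,"yaw": 0,"claw": 1.0},
  {"dx": 0,"dy": 0,"dz": 0.21,"yaw": 0,"claw": 1.0},
  {"dx": 0,"dy": 0,"dz": 0.21,"yaw": 0,"claw": 1.0},
  {"dx": 0,"dy": 0,"dz": 0.21,"yaw": 0,"claw": 1.0},
  {"dx": 0,"dy": 0,"dz": 0.21,"yaw": 0,"claw": 1.0},
])

```text
time: 3.02
tool_pos: [0.4328, 0.2484, 0.0766]
tool_rot: [0.0, 0.707, 0.707, 0.001]
contact_force: [-0.9, 0.1, 5.5]
gripper_width: 0.263
grasp_force: 59.1
```

>>> send_rows([
  {"dx": 0,"dy": 0,"dz": -0.01,"yaw": 0,"claw": 1.0},
  {"dx": 0,"dy": 0,"dz": -0.02,"yaw": 0,"claw": 1.0},
  {"dx": 0,"dy": 0,"dz": -0.03,"yaw": 0,"claw": 1.0},
  {"dx": 0,"dy": 0,"dz": -0.04,"yaw": 0,"claw": 1.0},
  {"dx": 0,"dy": 0,"dz": -0.05,"yaw": 0,"claw": 1.0},
  {"dx": 0,"dy": 0,"dz": -0.06,"yaw": 0,"claw": 1.0},
  {"dx": 0,"dy": 0,"dz": -0.08,"yaw": 0,"claw": 1.0},
  {"dx": 0,"dy": 0,"dz": -0.14,"yaw": 0,"claw": 1.0},
  {"dx": 0,"dy": 0,"dz": -0.2,"yaw": 0,"claw": 1.0},
  {"dx": 0,"dy": 0,"dz": -0.24,"yaw": 0,"claw": 1.0},
  {"dx": 0,"dy": 0,"dz": -0.24,"yaw": 0,"claw": 1.0},
])

```text
time: 4.4
tool_pos: [0.4329, 0.2484, 0.1973]
tool_rot: [0.001, 0.707, 0.707, 0.002]
contact_force: [1.0, 0.2, -1.2]
gripper_width: 0.263
grasp_force: 62.3
```

```bash
cat > chk.py <<'E'
from h import *
im=manip.grab_frame("top");r=tray(im);np.set_printoptions(precision=4,suppress=True)
print(r); cv2.imwrite("pics/last.png",im[:,:,::-1]); print(manip.state()["time"],manip.state()["tool_pos"])
E
python3 chk.py
```

```text
((362.5, 295.5), (77.0, 59.0), 90.0)
4.45 [0.4319 0.248  0.1955]
```

>>> send_rows([
  {"dx": -0.781,"dy": -0.115,"dz": 0,"yaw": 0,"claw": 1.0},
  {"dx": -0.781,"dy": -0.115,"dz": 0,"yaw": 0,"claw": 1.0},
  {"dx": -0.781,"dy": -0.115,"dz": 0,"yaw": 0,"claw": 1.0},
  {"dx": -0.781,"dy": -0.115,"dz": 0,"yaw": 0,"claw": 1.0},
  {"dx": -0.781,"dy": -0.115,"dz": 0,"yaw": 0,"claw": 1.0},
  {"dx": -0.781,"dy": -0.115,"dz": 0,"yaw": 0,"claw": 1.0},
  {"dx": -0.781,"dy": -0.115,"dz": 0,"yaw": 0,"claw": 1.0},
  {"dx": -0.781,"dy": -0.115,"dz": 0,"yaw": 0,"claw": 1.0},
  {"dx": -0.781,"dy": -0.115,"dz": 0,"yaw": 0,"claw": 1.0},
  {"dx": -0.781,"dy": -0.115,"dz": 0.1,"yaw": 0,"claw": 1.0},
  {"dx": -0.781,"dy": -0.115,"dz": 0.2,"yaw": 0,"claw": 1.0},
  {"dx": -0.781,"dy": -0.115,"dz": 0.24,"yaw": 0,"claw": 1.0},
  {"dx": -0.781,"dy": -0.115,"dz": 0.256,"yaw": 0,"claw": 1.0},
  {"dx": -0.781,"dy": -0.115,"dz": 0.258,"yaw": 0,"claw": 1.0},
])

```text
time: 6.2
tool_pos: [0.3747, -0.1419, 0.0665]
tool_rot: [0.0, 0.707, 0.708, 0.0]
contact_force: [0.0, 0.2, -0.7]
gripper_width: 0.263
grasp_force: 62.3
```

>>> send_rows([
  {"dx": 0,"dy": 0,"dz": 0,"yaw": 0,"claw": -0.1},
  {"dx": 0,"dy": 0,"dz": 0,"yaw": 0,"claw": -0.1},
  {"dx": 0,"dy": 0,"dz": 0,"yaw": 0,"claw": -0.1},
  {"dx": 0,"dy": 0,"dz": -0.1,"yaw": 0,"claw": -0.2},
  {"dx": 0,"dy": 0,"dz": -0.228,"yaw": 0,"claw": -0.2},
  {"dx": 0,"dy": 0,"dz": -0.228,"yaw": 0,"claw": -0.2},
  {"dx": 0.783,"dy": 0.285,"dz": -0.228,"yaw": 0,"claw": -0.2},
  {"dx": 0.783,"dy": 0.285,"dz": -0.228,"yaw": 0,"claw": -0.2},
  {"dx": 0.783,"dy": 0.285,"dz": -0.228,"yaw": 0,"claw": -0.2},
  {"dx": 0.783,"dy": 0.285,"dz": -0.228,"yaw": 0,"claw": -0.2},
  {"dx": 0.783,"dy": 0.285,"dz": -0.228,"yaw": 0,"claw": -0.2},
  {"dx": 0.783,"dy": 0.285,"dz": -0.228,"yaw": 0,"claw": -0.2},
  {"dx": 0.783,"dy": 0.285,"dz": -0.228,"yaw": 0,"claw": -0.2},
  {"dx": 0.783,"dy": 0.285,"dz": -0.228,"yaw": 0,"claw": -0.2},
  {"dx": 0.783,"dy": 0.285,"dz": -0.228,"yaw": 0,"claw": -0.2},
  {"dx": 0.783,"dy": 0.285,"dz": -0.228,"yaw": 0,"claw": -0.2},
  {"dx": 0.783,"dy": 0.285,"dz": -0.228,"yaw": 0,"claw": -0.2},
])

```text
time: 8.32
tool_pos: [0.5166, 0.2479, 0.1801]
tool_rot: [0.0, 0.708, 0.706, 0.0]
contact_force: [0.2, -0.1, 1.7]
gripper_width: 0.598
grasp_force: 0.0
```

```bash
python3 chk.py; python3 - <<'E'
import cv2
im=cv2.imread("pics/last.png");cv2.imwrite("pics/t2.png",cv2.resize(im[200:380,190:430],None,fx=3,fy=3))
E
```

```text
((362.5, 295.0), (78.0, 59.0), 90.0)
8.375 [0.5167 0.2481 0.1801]
```

View pics/t2.png

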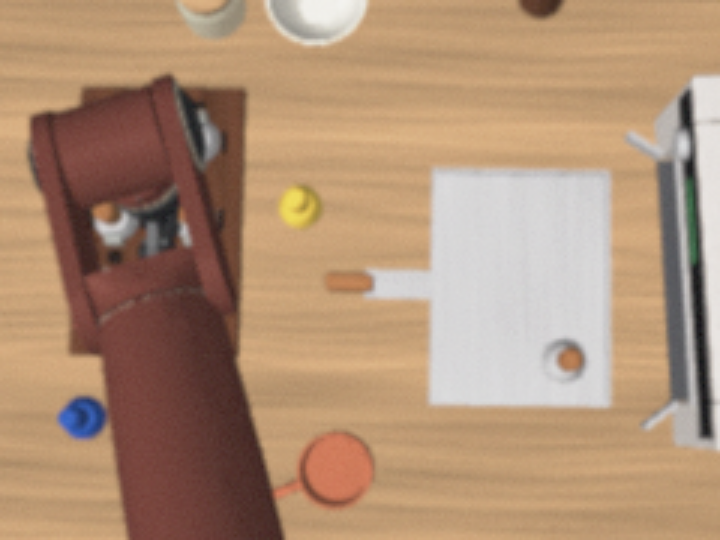

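Stamp 1 stands upright in the tray at crop (565,360), and the tray hasn't moved. Next I grasp and pull the second stamp.

>>> send_rows([
  {"dx": 0,"dy": 0,"dz": 0.1,"yaw": 0,"claw": -0.2},
  {"dx": 0,"dy": 0,"dz": 0.18,"yaw": 0,"claw": -0.2},
  {"dx": 0,"dy": 0,"dz": 0.21,"yaw": 0,"claw": -0.2},
  {"dx": 0,"dy": 0,"dz": 0.21,"yaw": 0,"claw": -0.2},
  {"dx": 0,"dy": 0,"dz": 0.21,"yaw": 0,"claw": 1.0},
  {"dx": 0,"dy": 0,"dz": 0.21,"yaw": 0,"claw": 1.0},
  {"dx": 0,"dy": 0,"dz": 0.21,"yaw": 0,"claw": 1.0},
  {"dx": 0,"dy": 0,"dz": 0.21,"yaw": 0,"claw": 1.0},
  {"dx": 0,"dy": 0,"dz": 0.21,"yaw": 0,"claw": 1.0},
  {"dx": 0,"dy": 0,"dz": 0.2,"yaw": 0,"claw": 1.0},
  {"dx": 0,"dy": 0,"dz": 0.19,"yaw": 0,"claw": 1.0},
  {"dx": 0,"dy": 0,"dz": 0.18,"yaw": 0,"claw": 1.0},
  {"dx": 0,"dy": 0,"dz": 0.17,"yaw": 0,"claw": 1.0},
  {"dx": 0,"dy": 0,"dz": 0.16,"yaw": 0,"claw": 1.0},
  {"dx": 0,"dy": 0,"dz": 0.15,"yaw": 0,"claw": 1.0},
  {"dx": 0,"dy": 0,"dz": 0.13,"yaw": 0,"claw": 1.0},
  {"dx": 0,"dy": 0,"dz": 0.06,"yaw": 0,"claw": 1.0},
  {"dx": 0,"dy": 0,"dz": -0.03,"yaw": 0,"claw": 1.0},
  {"dx": 0,"dy": 0,"dz": -0.03,"yaw": 0,"claw": 1.0},
])

```text
time: 10.75
tool_pos: [0.5196, 0.2499, 0.2013]
tool_rot: [0.002, 0.707, 0.707, 0.005]
contact_force: [0.7, -1.0, -1.1]
gripper_width: 0.263
grasp_force: 61.4
```

```bash
python3 chk.py
```

```text
((362.5, 295.0), (78.0, 59.0), 90.0)
10.8 [0.5182 0.2494 0.1984]
```

>>> send_rows([
  {"dx": -0.783,"dy": -0.129,"dz": 0,"yaw": 0,"claw": 1.0},
  {"dx": -0.783,"dy": -0.129,"dz": 0,"yaw": 0,"claw": 1.0},
  {"dx": -0.783,"dy": -0.129,"dz": 0,"yaw": 0,"claw": 1.0},
  {"dx": -0.783,"dy": -0.129,"dz": 0,"yaw": 0,"claw": 1.0},
  {"dx": -0.783,"dy": -0.129,"dz": 0,"yaw": 0,"claw": 1.0},
  {"dx": -0.783,"dy": -0.129,"dz": 0,"yaw": 0,"claw": 1.0},
  {"dx": -0.783,"dy": -0.129,"dz": 0,"yaw": 0,"claw": 1.0},
  {"dx": -0.783,"dy": -0.129,"dz": 0,"yaw": 0,"claw": 1.0},
  {"dx": -0.783,"dy": -0.129,"dz": 0,"yaw": 0,"claw": 1.0},
  {"dx": -0.783,"dy": -0.129,"dz": 0.1,"yaw": 0,"claw": 1.0},
  {"dx": -0.783,"dy": -0.129,"dz": 0.2,"yaw": 0,"claw": 1.0},
  {"dx": -0.783,"dy": -0.129,"dz": 0.24,"yaw": 0,"claw": 1.0},
  {"dx": -0.783,"dy": -0.129,"dz": 0.256,"yaw": 0,"claw": 1.0},
  {"dx": -0.783,"dy": -0.129,"dz": 0.258,"yaw": 0,"claw": 1.0},
])

```text
time: 12.55
tool_pos: [0.4527, -0.1418, 0.0667]
tool_rot: [0.0, 0.707, 0.708, 0.0]
contact_force: [-0.2, 1.2, -0.4]
gripper_width: 0.267
grasp_force: 61.4
```

>>> send_rows([
  {"dx": 0,"dy": 0,"dz": 0,"yaw": 0,"claw": -0.1},
  {"dx": 0,"dy": 0,"dz": 0,"yaw": 0,"claw": -0.1},
  {"dx": 0,"dy": 0,"dz": 0,"yaw": 0,"claw": -0.1},
  {"dx": 0,"dy": 0,"dz": -0.1,"yaw": 0,"claw": -0.2},
  {"dx": 0,"dy": 0,"dz": -0.228,"yaw": 0,"claw": -0.2},
  {"dx": 0,"dy": 0,"dz": -0.228,"yaw": 0,"claw": -0.2},
  {"dx": 0.784,"dy": 0.296,"dz": -0.228,"yaw": 0,"claw": -0.2},
  {"dx": 0.784,"dy": 0.296,"dz": -0.228,"yaw": 0,"claw": -0.2},
  {"dx": 0.784,"dy": 0.296,"dz": -0.228,"yaw": 0,"claw": -0.2},
  {"dx": 0.784,"dy": 0.296,"dz": -0.228,"yaw": 0,"claw": -0.2},
  {"dx": 0.784,"dy": 0.296,"dz": -0.228,"yaw": 0,"claw": -0.2},
  {"dx": 0.784,"dy": 0.296,"dz": -0.228,"yaw": 0,"claw": -0.2},
  {"dx": 0.784,"dy": 0.296,"dz": -0.228,"yaw": 0,"claw": -0.2},
  {"dx": 0.784,"dy": 0.296,"dz": -0.228,"yaw": 0,"claw": -0.2},
  {"dx": 0.784,"dy": 0.296,"dz": -0.228,"yaw": 0,"claw": -0.2},
  {"dx": 0.784,"dy": 0.296,"dz": -0.228,"yaw": 0,"claw": -0.2},
  {"dx": 0.784,"dy": 0.296,"dz": -0.228,"yaw": 0,"claw": -0.2},
])

```text
time: 14.68
tool_pos: [0.6001, 0.2482, 0.1801]
tool_rot: [0.0, 0.708, 0.706, -0.0]
contact_force: [0.2, 0.2, -0.6]
gripper_width: 0.599
grasp_force: 0.0
```

>>> send_rows([
  {"dx": 0,"dy": 0,"dz": 0.1,"yaw": 0,"claw": -0.2},
  {"dx": 0,"dy": 0,"dz": 0.18,"yaw": 0,"claw": -0.2},
  {"dx": 0,"dy": 0,"dz": 0.21,"yaw": 0,"claw": -0.2},
  {"dx": 0,"dy": 0,"dz": 0.21,"yaw": 0,"claw": -0.2},
  {"dx": 0,"dy": 0,"dz": 0.21,"yaw": 0,"claw": 1.0},
  {"dx": 0,"dy": 0,"dz": 0.21,"yaw": 0,"claw": 1.0},
  {"dx": 0,"dy": 0,"dz": 0.21,"yaw": 0,"claw": 1.0},
  {"dx": 0,"dy": 0,"dz": 0.21,"yaw": 0,"claw": 1.0},
  {"dx": 0,"dy": 0,"dz": 0.21,"yaw": 0,"claw": 1.0},
  {"dx": 0,"dy": 0,"dz": 0.2,"yaw": 0,"claw": 1.0},
  {"dx": 0,"dy": 0,"dz": 0.19,"yaw": 0,"claw": 1.0},
  {"dx": 0,"dy": 0,"dz": 0.18,"yaw": 0,"claw": 1.0},
  {"dx": 0,"dy": 0,"dz": 0.17,"yaw": 0,"claw": 1.0},
  {"dx": 0,"dy": 0,"dz": 0.16,"yaw": 0,"claw": 1.0},
  {"dx": 0,"dy": 0,"dz": 0.15,"yaw": 0,"claw": 1.0},
  {"dx": 0,"dy": 0,"dz": 0.13,"yaw": 0,"claw": 1.0},
  {"dx": 0,"dy": 0,"dz": 0.06,"yaw": 0,"claw": 1.0},
  {"dx": 0,"dy": 0,"dz": -0.03,"yaw": 0,"claw": 1.0},
  {"dx": 0,"dy": 0,"dz": -0.03,"yaw": 0,"claw": 1.0},
])

```text
time: 17.05
tool_pos: [0.6033, 0.2503, 0.2019]
tool_rot: [0.003, 0.707, 0.707, 0.005]
contact_force: [-0.4, -0.4, -0.4]
gripper_width: 0.263
grasp_force: 61.5
```

```bash
python3 chk.py
```

```text
((362.5, 295.0), (78.0, 59.0), 90.0)
17.1 [0.6018 0.2498 0.1987]
```

>>> send_rows([
  {"dx": -0.784,"dy": -0.14,"dz": 0,"yaw": 0,"claw": 1.0},
  {"dx": -0.784,"dy": -0.14,"dz": 0,"yaw": 0,"claw": 1.0},
  {"dx": -0.784,"dy": -0.14,"dz": 0,"yaw": 0,"claw": 1.0},
  {"dx": -0.784,"dy": -0.14,"dz": 0,"yaw": 0,"claw": 1.0},
  {"dx": -0.784,"dy": -0.14,"dz": 0,"yaw": 0,"claw": 1.0},
  {"dx": -0.784,"dy": -0.14,"dz": 0,"yaw": 0,"claw": 1.0},
  {"dx": -0.784,"dy": -0.14,"dz": 0,"yaw": 0,"claw": 1.0},
  {"dx": -0.784,"dy": -0.14,"dz": 0,"yaw": 0,"claw": 1.0},
  {"dx": -0.784,"dy": -0.14,"dz": 0,"yaw": 0,"claw": 1.0},
  {"dx": -0.784,"dy": -0.14,"dz": 0.1,"yaw": 0,"claw": 1.0},
  {"dx": -0.784,"dy": -0.14,"dz": 0.2,"yaw": 0,"claw": 1.0},
  {"dx": -0.784,"dy": -0.14,"dz": 0.24,"yaw": 0,"claw": 1.0},
  {"dx": -0.784,"dy": -0.14,"dz": 0.256,"yaw": 0,"claw": 1.0},
  {"dx": -0.784,"dy": -0.14,"dz": 0.258,"yaw": 0,"claw": 1.0},
])

```text
time: 18.85
tool_pos: [0.5315, -0.1427, 0.0677]
tool_rot: [0.001, 0.707, 0.707, 0.001]
contact_force: [0.5, -0.2, -1.1]
gripper_width: 0.261
grasp_force: 61.5
```

>>> send_rows([
  {"dx": 0,"dy": 0,"dz": 0,"yaw": 0,"claw": -0.1},
  {"dx": 0,"dy": 0,"dz": 0,"yaw": 0,"claw": -0.1},
  {"dx": 0,"dy": 0,"dz": 0,"yaw": 0,"claw": -0.1},
  {"dx": 0,"dy": 0,"dz": -0.1,"yaw": 0,"claw": -0.2},
  {"dx": 0,"dy": 0,"dz": -0.228,"yaw": 0,"claw": -0.2},
  {"dx": 0,"dy": 0,"dz": -0.228,"yaw": 0,"claw": -0.2},
  {"dx": 0.949,"dy": -0.197,"dz": -0.228,"yaw": 0,"claw": -0.2},
  {"dx": 0.949,"dy": -0.197,"dz": -0.228,"yaw": 0,"claw": -0.2},
  {"dx": 0.949,"dy": -0.197,"dz": -0.228,"yaw": 0,"claw": -0.2},
  {"dx": 0.949,"dy": -0.197,"dz": -0.228,"yaw": 0,"claw": -0.2},
  {"dx": 0.949,"dy": -0.197,"dz": -0.228,"yaw": 0,"claw": -0.2},
  {"dx": 0.949,"dy": -0.197,"dz": -0.228,"yaw": 0,"claw": -0.2},
  {"dx": 0.949,"dy": -0.197,"dz": -0.228,"yaw": 0,"claw": -0.2},
  {"dx": 0.949,"dy": -0.197,"dz": -0.228,"yaw": 0,"claw": -0.2},
  {"dx": 0.949,"dy": -0.197,"dz": -0.228,"yaw": 0,"claw": -0.2},
  {"dx": 0.949,"dy": -0.197,"dz": -0.228,"yaw": 0,"claw": -0.2},
  {"dx": 0.949,"dy": -0.197,"dz": -0.228,"yaw": 0,"claw": -0.2},
  {"dx": 0.949,"dy": -0.197,"dz": -0.228,"yaw": 0,"claw": -0.2},
])

```text
time: 21.1
tool_pos: [0.4321, 0.331, 0.1799]
tool_rot: [0.0, 0.708, 0.706, -0.0]
contact_force: [0.2, -0.5, -0.7]
gripper_width: 0.6
grasp_force: 0.0
```

>>> send_rows([
  {"dx": 0,"dy": 0,"dz": 0.1,"yaw": 0,"claw": -0.2},
  {"dx": 0,"dy": 0,"dz": 0.18,"yaw": 0,"claw": -0.2},
  {"dx": 0,"dy": 0,"dz": 0.21,"yaw": 0,"claw": -0.2},
  {"dx": 0,"dy": 0,"dz": 0.21,"yaw": 0,"claw": -0.2},
  {"dx": 0,"dy": 0,"dz": 0.21,"yaw": 0,"claw": 1.0},
  {"dx": 0,"dy": 0,"dz": 0.21,"yaw": 0,"claw": 1.0},
  {"dx": 0,"dy": 0,"dz": 0.21,"yaw": 0,"claw": 1.0},
  {"dx": 0,"dy": 0,"dz": 0.21,"yaw": 0,"claw": 1.0},
  {"dx": 0,"dy": 0,"dz": 0.21,"yaw": 0,"claw": 1.0},
  {"dx": 0,"dy": 0,"dz": 0.2,"yaw": 0,"claw": 1.0},
  {"dx": 0,"dy": 0,"dz": 0.19,"yaw": 0,"claw": 1.0},
  {"dx": 0,"dy": 0,"dz": 0.18,"yaw": 0,"claw": 1.0},
  {"dx": 0,"dy": 0,"dz": 0.17,"yaw": 0,"claw": 1.0},
  {"dx": 0,"dy": 0,"dz": 0.16,"yaw": 0,"claw": 1.0},
  {"dx": 0,"dy": 0,"dz": 0.15,"yaw": 0,"claw": 1.0},
  {"dx": 0,"dy": 0,"dz": 0.13,"yaw": 0,"claw": 1.0},
  {"dx": 0,"dy": 0,"dz": 0.06,"yaw": 0,"claw": 1.0},
  {"dx": 0,"dy": 0,"dz": -0.03,"yaw": 0,"claw": 1.0},
  {"dx": 0,"dy": 0,"dz": -0.03,"yaw": 0,"claw": 1.0},
])

```text
time: 23.48
tool_pos: [0.4344, 0.3335, 0.2011]
tool_rot: [0.001, 0.707, 0.707, 0.005]
contact_force: [0.7, 0.9, -0.3]
gripper_width: 0.264
grasp_force: 60.7
```

```bash
python3 chk.py;python3 - <<'E'
import cv2
im=cv2.imread("pics/last.png");cv2.imwrite("pics/t3.png",cv2.resize(im[200:380,190:430],None,fx=3,fy=3))
E
```

```text
((362.5, 295.0), (77.99998474121094, 58.99999237060547), 90.0)
23.525 [0.4331 0.3327 0.1982]
```

View pics/t3.png

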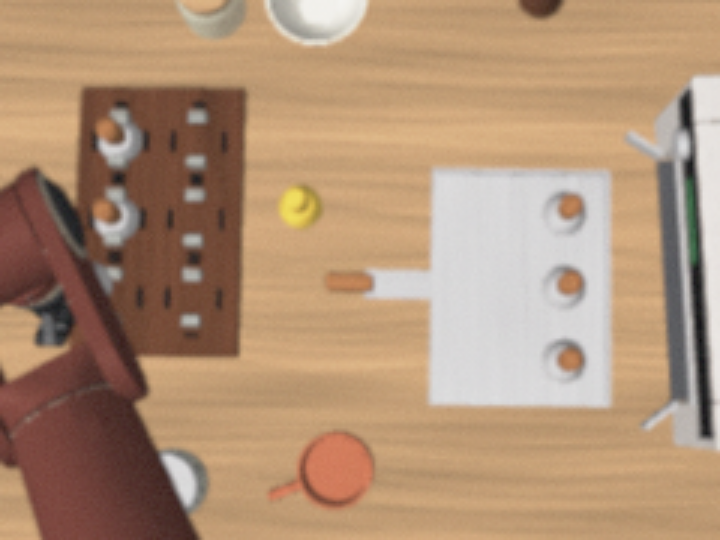

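Three stamps stand in the far row of the tray, at crop (565,213), (565,287) and (565,360). Two remain in the dock and the fourth is in the gripper. Now I place the fourth and fetch the fifth.

>>> send_rows([
  {"dx": -0.773,"dy": -0.115,"dz": 0,"yaw": 0,"claw": 1.0},
  {"dx": -0.773,"dy": -0.115,"dz": 0,"yaw": 0,"claw": 1.0},
  {"dx": -0.773,"dy": -0.115,"dz": 0,"yaw": 0,"claw": 1.0},
  {"dx": -0.773,"dy": -0.115,"dz": 0,"yaw": 0,"claw": 1.0},
  {"dx": -0.773,"dy": -0.115,"dz": 0,"yaw": 0,"claw": 1.0},
  {"dx": -0.773,"dy": -0.115,"dz": 0,"yaw": 0,"claw": 1.0},
  {"dx": -0.773,"dy": -0.115,"dz": 0,"yaw": 0,"claw": 1.0},
  {"dx": -0.773,"dy": -0.115,"dz": 0,"yaw": 0,"claw": 1.0},
  {"dx": -0.773,"dy": -0.115,"dz": 0,"yaw": 0,"claw": 1.0},
  {"dx": -0.773,"dy": -0.115,"dz": 0.1,"yaw": 0,"claw": 1.0},
  {"dx": -0.773,"dy": -0.115,"dz": 0.2,"yaw": 0,"claw": 1.0},
  {"dx": -0.773,"dy": -0.115,"dz": 0.24,"yaw": 0,"claw": 1.0},
  {"dx": -0.773,"dy": -0.115,"dz": 0.256,"yaw": 0,"claw": 1.0},
  {"dx": -0.773,"dy": -0.115,"dz": 0.258,"yaw": 0,"claw": 1.0},
])

```text
time: 25.28
tool_pos: [0.3747, -0.0538, 0.0666]
tool_rot: [0.0, 0.707, 0.708, 0.0]
contact_force: [0.9, -0.2, -1.2]
gripper_width: 0.265
grasp_force: 60.8
```

>>> send_rows([
  {"dx": 0,"dy": 0,"dz": 0,"yaw": 0,"claw": -0.1},
  {"dx": 0,"dy": 0,"dz": 0,"yaw": 0,"claw": -0.1},
  {"dx": 0,"dy": 0,"dz": 0,"yaw": 0,"claw": -0.1},
  {"dx": 0,"dy": 0,"dz": -0.1,"yaw": 0,"claw": -0.2},
  {"dx": 0,"dy": 0,"dz": -0.228,"yaw": 0,"claw": -0.2},
  {"dx": 0,"dy": 0,"dz": -0.228,"yaw": 0,"claw": -0.2},
  {"dx": 0.775,"dy": 0.283,"dz": -0.228,"yaw": 0,"claw": -0.2},
  {"dx": 0.775,"dy": 0.283,"dz": -0.228,"yaw": 0,"claw": -0.2},
  {"dx": 0.775,"dy": 0.283,"dz": -0.228,"yaw": 0,"claw": -0.2},
  {"dx": 0.775,"dy": 0.283,"dz": -0.228,"yaw": 0,"claw": -0.2},
  {"dx": 0.775,"dy": 0.283,"dz": -0.228,"yaw": 0,"claw": -0.2},
  {"dx": 0.775,"dy": 0.283,"dz": -0.228,"yaw": 0,"claw": -0.2},
  {"dx": 0.775,"dy": 0.283,"dz": -0.228,"yaw": 0,"claw": -0.2},
  {"dx": 0.775,"dy": 0.283,"dz": -0.228,"yaw": 0,"claw": -0.2},
  {"dx": 0.775,"dy": 0.283,"dz": -0.228,"yaw": 0,"claw": -0.2},
  {"dx": 0.775,"dy": 0.283,"dz": -0.228,"yaw": 0,"claw": -0.2},
  {"dx": 0.775,"dy": 0.283,"dz": -0.228,"yaw": 0,"claw": -0.2},
  {"dx": 0.775,"dy": 0.283,"dz": -0.228,"yaw": 0,"claw": -0.2},
])

```text
time: 27.52
tool_pos: [0.5158, 0.3323, 0.1803]
tool_rot: [0.0, 0.708, 0.707, 0.0]
contact_force: [0.5, -0.3, 1.3]
gripper_width: 0.6
grasp_force: 0.0
```

>>> send_rows([
  {"dx": 0,"dy": 0,"dz": 0.1,"yaw": 0,"claw": -0.2},
  {"dx": 0,"dy": 0,"dz": 0.18,"yaw": 0,"claw": -0.2},
  {"dx": 0,"dy": 0,"dz": 0.21,"yaw": 0,"claw": -0.2},
  {"dx": 0,"dy": 0,"dz": 0.21,"yaw": 0,"claw": -0.2},
  {"dx": 0,"dy": 0,"dz": 0.21,"yaw": 0,"claw": 1.0},
  {"dx": 0,"dy": 0,"dz": 0.21,"yaw": 0,"claw": 1.0},
  {"dx": 0,"dy": 0,"dz": 0.21,"yaw": 0,"claw": 1.0},
  {"dx": 0,"dy": 0,"dz": 0.21,"yaw": 0,"claw": 1.0},
  {"dx": 0,"dy": 0,"dz": 0.21,"yaw": 0,"claw": 1.0},
  {"dx": 0,"dy": 0,"dz": 0.2,"yaw": 0,"claw": 1.0},
  {"dx": 0,"dy": 0,"dz": 0.19,"yaw": 0,"claw": 1.0},
  {"dx": 0,"dy": 0,"dz": 0.18,"yaw": 0,"claw": 1.0},
  {"dx": 0,"dy": 0,"dz": 0.17,"yaw": 0,"claw": 1.0},
  {"dx": 0,"dy": 0,"dz": 0.16,"yaw": 0,"claw": 1.0},
  {"dx": 0,"dy": 0,"dz": 0.15,"yaw": 0,"claw": 1.0},
  {"dx": 0,"dy": 0,"dz": 0.13,"yaw": 0,"claw": 1.0},
  {"dx": 0,"dy": 0,"dz": 0.06,"yaw": 0,"claw": 1.0},
  {"dx": 0,"dy": 0,"dz": -0.03,"yaw": 0,"claw": 1.0},
  {"dx": 0,"dy": 0,"dz": -0.03,"yaw": 0,"claw": 1.0},
])

```text
time: 29.9
tool_pos: [0.5185, 0.3343, 0.2014]
tool_rot: [0.002, 0.707, 0.707, 0.005]
contact_force: [0.4, -0.1, -1.1]
gripper_width: 0.263
grasp_force: 62.5
```

```bash
python3 chk.py
```

```text
((363.0, 295.0), (77.99998474121094, 57.99999237060547), 90.0)
29.95 [0.5171 0.3336 0.1984]
```

>>> send_rows([
  {"dx": -0.775,"dy": -0.127,"dz": 0,"yaw": 0,"claw": 1.0},
  {"dx": -0.775,"dy": -0.127,"dz": 0,"yaw": 0,"claw": 1.0},
  {"dx": -0.775,"dy": -0.127,"dz": 0,"yaw": 0,"claw": 1.0},
  {"dx": -0.775,"dy": -0.127,"dz": 0,"yaw": 0,"claw": 1.0},
  {"dx": -0.775,"dy": -0.127,"dz": 0,"yaw": 0,"claw": 1.0},
  {"dx": -0.775,"dy": -0.127,"dz": 0,"yaw": 0,"claw": 1.0},
  {"dx": -0.775,"dy": -0.127,"dz": 0,"yaw": 0,"claw": 1.0},
  {"dx": -0.775,"dy": -0.127,"dz": 0,"yaw": 0,"claw": 1.0},
  {"dx": -0.775,"dy": -0.127,"dz": 0,"yaw": 0,"claw": 1.0},
  {"dx": -0.775,"dy": -0.127,"dz": 0.1,"yaw": 0,"claw": 1.0},
  {"dx": -0.775,"dy": -0.127,"dz": 0.2,"yaw": 0,"claw": 1.0},
  {"dx": -0.775,"dy": -0.127,"dz": 0.24,"yaw": 0,"claw": 1.0},
  {"dx": -0.775,"dy": -0.127,"dz": 0.256,"yaw": 0,"claw": 1.0},
  {"dx": -0.775,"dy": -0.127,"dz": 0.258,"yaw": 0,"claw": 1.0},
])

```text
time: 31.7
tool_pos: [0.4527, -0.0537, 0.0667]
tool_rot: [0.0, 0.707, 0.708, 0.0]
contact_force: [0.8, -0.2, -1.7]
gripper_width: 0.262
grasp_force: 62.6
```

>>> send_rows([
  {"dx": 0,"dy": 0,"dz": 0,"yaw": 0,"claw": -0.1},
  {"dx": 0,"dy": 0,"dz": 0,"yaw": 0,"claw": -0.1},
  {"dx": 0,"dy": 0,"dz": 0,"yaw": 0,"claw": -0.1},
  {"dx": 0,"dy": 0,"dz": -0.1,"yaw": 0,"claw": -0.2},
  {"dx": 0,"dy": 0,"dz": -0.228,"yaw": 0,"claw": -0.2},
  {"dx": 0,"dy": 0,"dz": -0.228,"yaw": 0,"claw": -0.2},
  {"dx": 0.776,"dy": 0.294,"dz": -0.228,"yaw": 0,"claw": -0.2},
  {"dx": 0.776,"dy": 0.294,"dz": -0.228,"yaw": 0,"claw": -0.2},
  {"dx": 0.776,"dy": 0.294,"dz": -0.228,"yaw": 0,"claw": -0.2},
  {"dx": 0.776,"dy": 0.294,"dz": -0.228,"yaw": 0,"claw": -0.2},
  {"dx": 0.776,"dy": 0.294,"dz": -0.228,"yaw": 0,"claw": -0.2},
  {"dx": 0.776,"dy": 0.294,"dz": -0.228,"yaw": 0,"claw": -0.2},
  {"dx": 0.776,"dy": 0.294,"dz": -0.228,"yaw": 0,"claw": -0.2},
  {"dx": 0.776,"dy": 0.294,"dz": -0.228,"yaw": 0,"claw": -0.2},
  {"dx": 0.776,"dy": 0.294,"dz": -0.228,"yaw": 0,"claw": -0.2},
  {"dx": 0.776,"dy": 0.294,"dz": -0.228,"yaw": 0,"claw": -0.2},
  {"dx": 0.776,"dy": 0.294,"dz": -0.228,"yaw": 0,"claw": -0.2},
  {"dx": 0.776,"dy": 0.294,"dz": -0.228,"yaw": 0,"claw": -0.2},
])

```text
time: 33.95
tool_pos: [0.5993, 0.3327, 0.1802]
tool_rot: [0.0, 0.708, 0.707, 0.0]
contact_force: [-0.2, 0.6, 0.0]
gripper_width: 0.6
grasp_force: 0.0
```

>>> send_rows([
  {"dx": 0,"dy": 0,"dz": 0.1,"yaw": 0,"claw": -0.2},
  {"dx": 0,"dy": 0,"dz": 0.18,"yaw": 0,"claw": -0.2},
  {"dx": 0,"dy": 0,"dz": 0.21,"yaw": 0,"claw": -0.2},
  {"dx": 0,"dy": 0,"dz": 0.21,"yaw": 0,"claw": -0.2},
  {"dx": 0,"dy": 0,"dz": 0.21,"yaw": 0,"claw": 1.0},
  {"dx": 0,"dy": 0,"dz": 0.21,"yaw": 0,"claw": 1.0},
  {"dx": 0,"dy": 0,"dz": 0.21,"yaw": 0,"claw": 1.0},
  {"dx": 0,"dy": 0,"dz": 0.21,"yaw": 0,"claw": 1.0},
  {"dx": 0,"dy": 0,"dz": 0.21,"yaw": 0,"claw": 1.0},
  {"dx": 0,"dy": 0,"dz": 0.2,"yaw": 0,"claw": 1.0},
  {"dx": 0,"dy": 0,"dz": 0.19,"yaw": 0,"claw": 1.0},
  {"dx": 0,"dy": 0,"dz": 0.18,"yaw": 0,"claw": 1.0},
  {"dx": 0,"dy": 0,"dz": 0.17,"yaw": 0,"claw": 1.0},
  {"dx": 0,"dy": 0,"dz": 0.16,"yaw": 0,"claw": 1.0},
  {"dx": 0,"dy": 0,"dz": 0.15,"yaw": 0,"claw": 1.0},
  {"dx": 0,"dy": 0,"dz": 0.13,"yaw": 0,"claw": 1.0},
  {"dx": 0,"dy": 0,"dz": 0.06,"yaw": 0,"claw": 1.0},
  {"dx": 0,"dy": 0,"dz": -0.03,"yaw": 0,"claw": 1.0},
  {"dx": 0,"dy": 0,"dz": -0.03,"yaw": 0,"claw": 1.0},
])

```text
time: 36.33
tool_pos: [0.6022, 0.3346, 0.2023]
tool_rot: [0.002, 0.707, 0.707, 0.005]
contact_force: [-0.2, -0.0, -0.4]
gripper_width: 0.26
grasp_force: 61.6
```

```bash
python3 chk.py
```

```text
((363.0, 295.0), (77.99998474121094, 57.99999237060547), 90.0)
36.375 [0.6008 0.334  0.1989]
```

>>> send_rows([
  {"dx": -0.776,"dy": -0.138,"dz": 0,"yaw": 0,"claw": 1.0},
  {"dx": -0.776,"dy": -0.138,"dz": 0,"yaw": 0,"claw": 1.0},
  {"dx": -0.776,"dy": -0.138,"dz": 0,"yaw": 0,"claw": 1.0},
  {"dx": -0.776,"dy": -0.138,"dz": 0,"yaw": 0,"claw": 1.0},
  {"dx": -0.776,"dy": -0.138,"dz": 0,"yaw": 0,"claw": 1.0},
  {"dx": -0.776,"dy": -0.138,"dz": 0,"yaw": 0,"claw": 1.0},
  {"dx": -0.776,"dy": -0.138,"dz": 0,"yaw": 0,"claw": 1.0},
  {"dx": -0.776,"dy": -0.138,"dz": 0,"yaw": 0,"claw": 1.0},
  {"dx": -0.776,"dy": -0.138,"dz": 0,"yaw": 0,"claw": 1.0},
  {"dx": -0.776,"dy": -0.138,"dz": 0.1,"yaw": 0,"claw": 1.0},
  {"dx": -0.776,"dy": -0.138,"dz": 0.2,"yaw": 0,"claw": 1.0},
  {"dx": -0.776,"dy": -0.138,"dz": 0.24,"yaw": 0,"claw": 1.0},
  {"dx": -0.776,"dy": -0.138,"dz": 0.256,"yaw": 0,"claw": 1.0},
  {"dx": -0.776,"dy": -0.138,"dz": 0.258,"yaw": 0,"claw": 1.0},
])

```text
time: 38.12
tool_pos: [0.5309, -0.0534, 0.0668]
tool_rot: [0.0, 0.707, 0.708, 0.0]
contact_force: [0.1, 0.4, -0.3]
gripper_width: 0.264
grasp_force: 61.7
```

>>> send_rows([
  {"dx": 0,"dy": 0,"dz": 0,"yaw": 0,"claw": -0.1},
  {"dx": 0,"dy": 0,"dz": 0,"yaw": 0,"claw": -0.1},
  {"dx": 0,"dy": 0,"dz": 0,"yaw": 0,"claw": -0.1},
  {"dx": 0,"dy": 0,"dz": -0.1,"yaw": 0,"claw": -0.2},
  {"dx": 0,"dy": 0,"dz": -0.228,"yaw": 0,"claw": -0.2},
  {"dx": 0,"dy": 0,"dz": -0.228,"yaw": 0,"claw": -0.2},
  {"dx": 0.6,"dy": -0.2,"dz": -0.3,"yaw": 0,"claw": -0.2},
  {"dx": 0.6,"dy": -0.2,"dz": -0.3,"yaw": 0,"claw": -0.2},
  {"dx": 0.6,"dy": -0.2,"dz": -0.3,"yaw": 0,"claw": -0.2},
  {"dx": 0.6,"dy": -0.2,"dz": -0.3,"yaw": 0,"claw": -0.2},
  {"dx": 0.6,"dy": -0.2,"dz": -0.3,"yaw": 0,"claw": -0.2},
  {"dx": 0.6,"dy": -0.2,"dz": -0.3,"yaw": 0,"claw": -0.2},
  {"dx": 0.6,"dy": -0.2,"dz": -0.3,"yaw": 0,"claw": -0.2},
  {"dx": 0.6,"dy": -0.2,"dz": -0.3,"yaw": 0,"claw": -0.2},
])

```text
time: 39.88
tool_pos: [0.4305, 0.2441, 0.2153]
tool_rot: [-0.0, 0.708, 0.706, -0.001]
contact_force: [-1.1, 0.4, -1.0]
gripper_width: 0.599
grasp_force: 0.0
```

```bash
python3 chk.py;python3 - <<'E'
import cv2
im=cv2.imread("pics/last.png");cv2.imwrite("pics/t4.png",cv2.resize(im[210:360,280:480],None,fx=4,fy=4,interpolation=cv2.INTER_CUBIC))
from h import *
s=manip.grab_frame("side")[:,:,::-1];cv2.imwrite("pics/s4.png",cv2.resize(s[120:320,290:450],None,fx=3,fy=3,interpolation=cv2.INTER_CUBIC))
E
```

```text
((363.0, 295.0), (77.99998474121094, 57.99999237060547), 90.0)
39.925 [0.4306 0.244  0.2154]
```

View pics/t4.png

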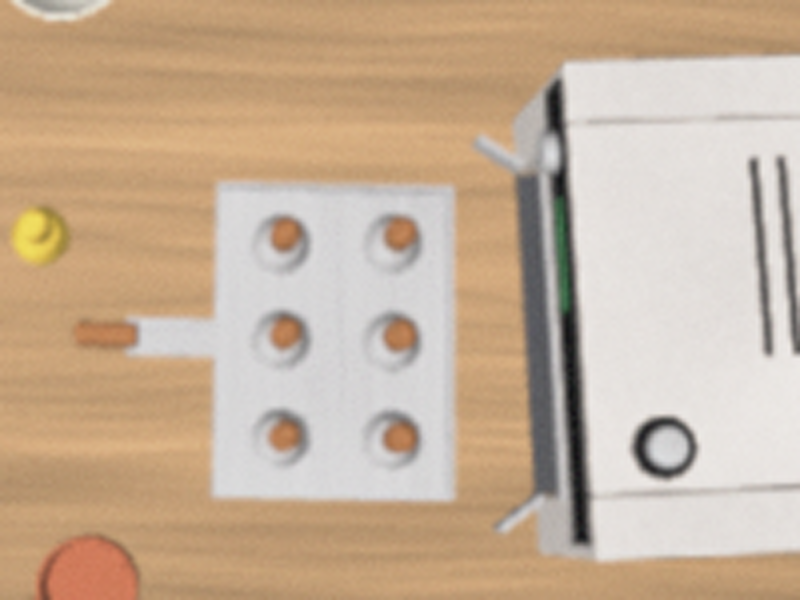

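View pics/s4.png

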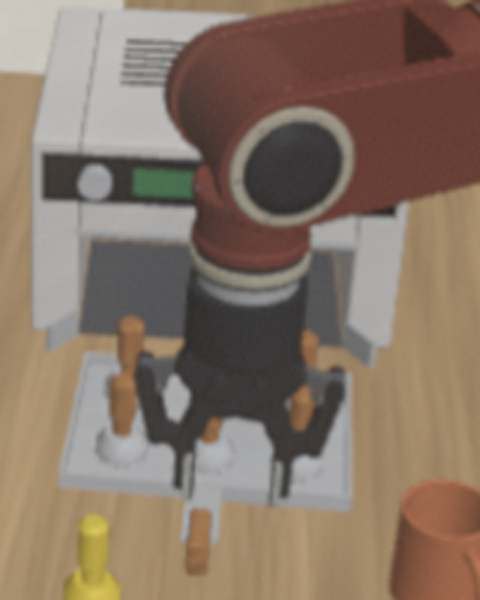

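All six stamps stand in the tray at crop rows 240/337/437 and columns 280/393. The lead-in tips are at (478,140) and (500,528), the cabinet's front top edge runs (565,65)→(595,560), and the button is at (668,447). The cabinet looks slightly yawed, so I'll work that out.

```bash
python3 - <<'E'
from h import *
np.set_printoptions(precision=4,suppress=True)
T=lambda *p:(np.array(p)+.5)/4-.5+[280,210]
S=lambda *p:(np.array(p)+.5)/3-.5+[290,120]
def seg(name,a,b,za,cam="top"):
    A,B=ray(cam,a,za),ray(cam,b,za);d=A-B;print(name,A,B,"len",np.hypot(*d),"yaw",np.arctan2(d[1],d[0]),"mid",(A+B)/2)
seg("tips",T(476,139),T(498,529),.03)
seg("topedge",T(565,64),T(596,559),.21)
seg("sidetips0",S(50,347),S(371,364),0.,"side")
seg("back",(529,223),(539,343),.21)
seg("mouthfloor",T(517,178),T(538,492),.0)
seg("slots l",T(756,160),T(769,352),.21)
print("button",tri(T(668,446),(400,158.5)))
t=[("top",(.125,.095,.015),T(216,184)),("top",(.125,-.095,.015),T(455,186)),("top",(-.125,-.095,.015),T(455,499)),("top",(-.125,.095,.015),T(213,498))]
r=[ray("top",p,.015) for _,l,p in t];print("tray corners",r,"mean",np.mean(r,0))
print("handle",ray("top",T(105,333),.04))
for yaw in(0,.03,.06):
    c,s=np.cos(yaw),np.sin(yaw);o=np.array([.3655+.1*c-.05*s,-.306+.1*s+.05*c]);print(yaw,"origin from button",o)
E
```

```text
tips [ 0.6142 -0.2089] [ 0.3073 -0.2241] len 0.30731596287856894 yaw 0.04946126968503628 mid [ 0.4608 -0.2165]
topedge [ 0.6342 -0.2439] [ 0.2898 -0.2603] len 0.34479699493805643 yaw 0.047578273417911675 mid [ 0.462  -0.2521]
sidetips0 [ 0.6158 -0.2225] [ 0.3065 -0.2378] len 0.30964417881814715 yaw 0.049639060257877086 mid [ 0.4612 -0.2301]
back [ 0.6493 -0.5622] [ 0.3073 -0.5738] len 0.34216129885129415 yaw 0.03396399042672623 mid [ 0.4783 -0.568 ]
mouthfloor [ 0.5885 -0.247 ] [ 0.3363 -0.2613] len 0.25258699454824013 yaw 0.05683080606314084 mid [ 0.4624 -0.2541]
slots l [ 0.5677 -0.3791] [ 0.4323 -0.384 ] len 0.13546890690786964 yaw 0.0356164760127086 mid [ 0.5    -0.3816]
button (array([ 0.3661, -0.3073,  0.2247]), np.float64(0.14499339233233835))
tray corners [array([ 0.5765, -0.0021]), array([ 0.5784, -0.194 ]), array([ 0.33  , -0.1929]), array([ 0.3279, -0.0035])] mean [ 0.4532 -0.0981]
handle [0.4533 0.083 ]
0 origin from button [ 0.4655 -0.256 ]
0.03 origin from button [ 0.464 -0.253]
0.06 origin from button [ 0.4623 -0.2501]
```

Cabinet: origin ≈ (0.462, −0.2525), yaw ≈ 0.047, and the button prediction agrees within 2 mm. Home is handle ≈ (0.458, −0.168). Now I grip the handle.

>>> send_rows([
  {"dx": -0.314,"dy": 0.046,"dz": 0.13,"yaw": 0,"claw": 0.1},
  {"dx": -0.314,"dy": 0.046,"dz": 0.13,"yaw": 0,"claw": 0.1},
  {"dx": -0.314,"dy": 0.046,"dz": 0.13,"yaw": 0,"claw": 0.1},
  {"dx": -0.314,"dy": 0.046,"dz": 0.13,"yaw": 0,"claw": 0.1},
  {"dx": -0.314,"dy": 0.046,"dz": 0.13,"yaw": 0,"claw": 0.1},
  {"dx": -0.314,"dy": 0.046,"dz": 0.22,"yaw": 0,"claw": 0.1},
  {"dx": -0.314,"dy": 0.046,"dz": 0.3,"yaw": 0,"claw": 0.1},
  {"dx": -0.314,"dy": 0.046,"dz": 0.35,"yaw": 0,"claw": 0.1},
  {"dx": -0.314,"dy": 0.046,"dz": 0.37,"yaw": 0,"claw": 0.1},
  {"dx": -0.314,"dy": 0.046,"dz": 0.37,"yaw": 0,"claw": 0.1},
  {"dx": -0.314,"dy": 0.046,"dz": 0.37,"yaw": 0,"claw": 1.0},
  {"dx": -0.314,"dy": 0.046,"dz": 0.37,"yaw": 0,"claw": 1.0},
  {"dx": -0.314,"dy": 0.046,"dz": 0.37,"yaw": 0,"claw": 1.0},
  {"dx": -0.314,"dy": 0.046,"dz": 0.37,"yaw": 0,"claw": 1.0},
  {"dx": -0.314,"dy": 0.046,"dz": 0.37,"yaw": 0,"claw": 1.0},
])

```text
time: 41.85
tool_pos: [0.4544, 0.0887, 0.0328]
tool_rot: [0.001, 0.707, 0.707, 0.001]
contact_force: [-1.0, 1.5, 7.6]
gripper_width: 0.201
grasp_force: 60.1
```

>>> send_rows([
  {"dx": -0.008,"dy": -0.002,"dz": 0,"yaw": -0.006,"claw": 1.0},
  {"dx": -0.016,"dy": -0.005,"dz": 0,"yaw": -0.012,"claw": 1.0},
  {"dx": -0.024,"dy": -0.007,"dz": 0,"yaw": -0.018,"claw": 1.0},
  {"dx": -0.032,"dy": -0.01,"dz": 0,"yaw": -0.024,"claw": 1.0},
  {"dx": -0.041,"dy": -0.0125,"dz": 0,"yaw": -0.0313,"claw": 1.0},
  {"dx": -0.041,"dy": -0.0125,"dz": 0,"yaw": -0.0313,"claw": 1.0},
  {"dx": -0.041,"dy": -0.0125,"dz": 0,"yaw": -0.0313,"claw": 1.0},
])

```text
time: 42.72
tool_pos: [0.448, 0.069, 0.0328]
tool_rot: [-0.0, 0.691, 0.723, 0.002]
contact_force: [-2.4, 5.6, 6.4]
gripper_width: 0.201
grasp_force: 60.2
```

```bash
python3 chk.py;python3 - <<'E'
import cv2
im=cv2.imread("pics/last.png");cv2.imwrite("pics/t5.png",cv2.resize(im[210:360,280:480],None,fx=4,fy=4,interpolation=cv2.INTER_CUBIC))
E
```

```text
((369.5, 294.5), (77.0, 59.0), 90.0)
42.775 [0.4481 0.069  0.0328]
```

View pics/t5.png

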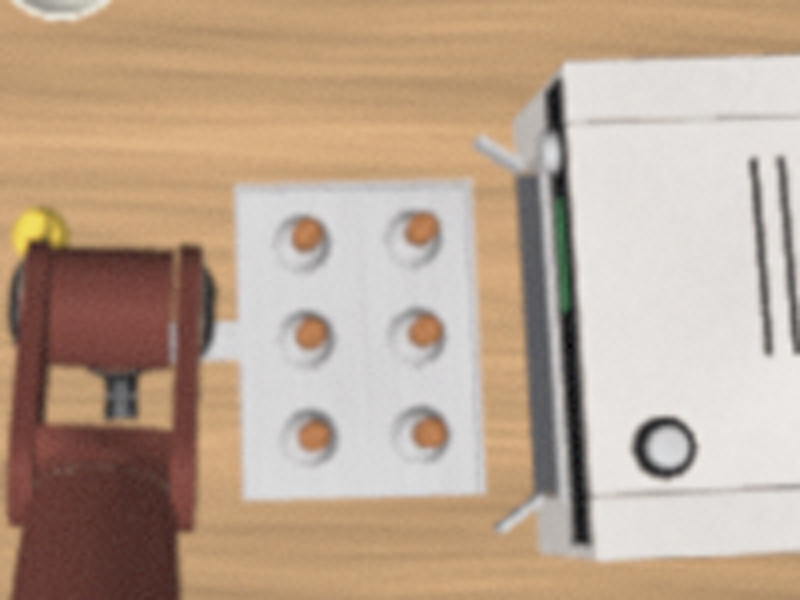

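The tray is turned with all stamps standing. Its front edge runs (472,180)→(485,494) and the mouth floor runs (517,178)→(538,492). I'll quantify the alignment.

```bash
python3 - <<'E'
from h import *
np.set_printoptions(precision=4,suppress=True)
T=lambda *p:(np.array(p)+.5)/4-.5+[280,210]
P=[ray("top",T(*p),.015) for p in[(235,187),(472,180),(485,494),(244,500)]]
m=np.mean(P,0);d=P[1]-P[2];e=P[0]-P[3];print(P,m,np.arctan2(d[1],d[0]),np.arctan2(e[1],e[0]))
yaw=.047;R=np.array([[np.cos(yaw),np.sin(yaw)],[-np.sin(yaw),np.cos(yaw)]])
print("in cabinet frame",R@(m-[.462,-.2525]),[R@(p-[.462,-.2525]) for p in P])
E
```

```text
[array([ 0.5744, -0.0174]), array([ 0.5836, -0.2078]), array([ 0.3342, -0.2165]), array([ 0.3268, -0.0277])] [ 0.4547 -0.1173] 0.035149990778669794 0.041703408906774965
in cabinet frame [-0.0009  0.1354] [array([0.1233, 0.2296]), array([0.1235, 0.039 ]), array([-0.126 ,  0.0419]), array([-0.1245,  0.2309])]
```

>>> send_rows([
  {"dx": -0.012,"dy": 0,"dz": 0,"yaw": 0,"claw": 1.0},
  {"dx": -0.03,"dy": 0,"dz": 0,"yaw": 0,"claw": 1.0},
  {"dx": -0.05,"dy": 0,"dz": 0,"yaw": 0,"claw": 1.0},
  {"dx": -0.07,"dy": 0,"dz": 0,"yaw": 0,"claw": 1.0},
  {"dx": -0.09,"dy": 0,"dz": 0,"yaw": 0,"claw": 1.0},
  {"dx": -0.11,"dy": 0,"dz": 0,"yaw": 0,"claw": 1.0},
  {"dx": -0.13,"dy": 0,"dz": 0,"yaw": 0,"claw": 1.0},
  {"dx": -0.15,"dy": 0,"dz": 0,"yaw": 0,"claw": 1.0},
  {"dx": -0.165,"dy": 0,"dz": 0,"yaw": 0,"claw": 1.0},
  {"dx": -0.175,"dy": 0,"dz": 0,"yaw": 0,"claw": 1.0},
  {"dx": -0.18,"dy": 0,"dz": 0,"yaw": 0,"claw": 1.0},
])

```text
time: 44.15
tool_pos: [0.4524, -0.0207, 0.0328]
tool_rot: [-0.0, 0.691, 0.723, 0.002]
contact_force: [-0.6, 9.3, 6.8]
gripper_width: 0.197
grasp_force: 60.2
```

>>> send_rows([
  {"dx": -0.012,"dy": 0,"dz": 0,"yaw": 0,"claw": 1.0},
  {"dx": -0.03,"dy": 0,"dz": 0,"yaw": 0,"claw": 1.0},
  {"dx": -0.05,"dy": 0,"dz": 0,"yaw": 0,"claw": 1.0},
  {"dx": -0.07,"dy": 0,"dz": 0,"yaw": 0,"claw": 1.0},
  {"dx": -0.09,"dy": 0,"dz": 0,"yaw": 0,"claw": 1.0},
  {"dx": -0.11,"dy": 0,"dz": 0,"yaw": 0,"claw": 1.0},
  {"dx": -0.13,"dy": 0,"dz": 0,"yaw": 0,"claw": 1.0},
  {"dx": -0.15,"dy": 0,"dz": 0,"yaw": 0,"claw": 1.0},
  {"dx": -0.17,"dy": 0,"dz": 0,"yaw": 0,"claw": 1.0},
  {"dx": -0.19,"dy": 0,"dz": 0,"yaw": 0,"claw": 1.0},
  {"dx": -0.21,"dy": 0,"dz": 0,"yaw": 0,"claw": 1.0},
  {"dx": -0.23,"dy": 0,"dz": 0,"yaw": 0,"claw": 1.0},
  {"dx": -0.245,"dy": 0,"dz": 0,"yaw": 0,"claw": 1.0},
  {"dx": -0.255,"dy": 0,"dz": 0,"yaw": 0,"claw": 1.0},
  {"dx": -0.26,"dy": 0,"dz": 0,"yaw": 0,"claw": 1.0},
])

```text
time: 46.02
tool_pos: [0.4583, -0.1506, 0.0328]
tool_rot: [-0.0, 0.691, 0.723, 0.002]
contact_force: [-0.8, 11.3, 9.6]
gripper_width: 0.197
grasp_force: 60.5
```

>>> send_rows([
  {"dx": -0.004,"dy": 0,"dz": 0,"yaw": 0,"claw": 1.0},
  {"dx": -0.008,"dy": 0,"dz": 0,"yaw": 0,"claw": 1.0},
  {"dx": -0.012,"dy": 0,"dz": 0,"yaw": 0,"claw": 1.0},
  {"dx": -0.016,"dy": 0,"dz": 0,"yaw": 0,"claw": 1.0},
  {"dx": -0.02,"dy": 0,"dz": 0,"yaw": 0,"claw": 1.0},
  {"dx": -0.02,"dy": 0,"dz": 0,"yaw": 0,"claw": 1.0},
])

```text
time: 46.78
tool_pos: [0.4587, -0.1602, 0.0328]
tool_rot: [-0.001, 0.691, 0.723, 0.002]
contact_force: [-1.4, 10.5, 9.5]
gripper_width: 0.194
grasp_force: 60.6
```

>>> send_rows([
  {"dx": -0.003,"dy": 0,"dz": 0,"yaw": 0,"claw": 1.0},
  {"dx": -0.006,"dy": 0,"dz": 0,"yaw": 0,"claw": 1.0},
  {"dx": -0.009,"dy": 0,"dz": 0,"yaw": 0,"claw": 1.0},
  {"dx": -0.009,"dy": 0,"dz": 0,"yaw": 0,"claw": 1.0},
])

```text
time: 47.28
tool_pos: [0.4585, -0.1605, 0.0327]
tool_rot: [-0.005, 0.691, 0.723, 0.005]
contact_force: [-2.3, 28.4, 18.8]
gripper_width: 0.197
grasp_force: 61.9
```

The tray moved freely and then stopped solid at 28 N, with the TCP at y −0.1605 (predicted home −0.162). Now I release, rise and hover over the button with the fingers shut.

>>> send_rows([
  {"dx": -0.009,"dy": 0,"dz": 0,"yaw": 0,"claw": 0.0},
  {"dx": -0.006,"dy": 0,"dz": 0,"yaw": 0,"claw": 0.0},
  {"dx": -0.003,"dy": 0,"dz": 0,"yaw": 0,"claw": 0.0},
  {"dx": 0,"dy": 0,"dz": 0,"yaw": 0,"claw": 0.0},
  {"dx": 0,"dy": 0,"dz": -0.08,"yaw": 0,"claw": 0.0},
  {"dx": 0,"dy": 0,"dz": -0.2,"yaw": 0,"claw": 0.0},
  {"dx": 0,"dy": 0,"dz": -0.32,"yaw": 0,"claw": 0.0},
  {"dx": 0,"dy": 0,"dz": -0.44,"yaw": 0,"claw": 0.0},
  {"dx": 0,"dy": 0,"dz": -0.518,"yaw": 0,"claw": 0.0},
  {"dx": 0,"dy": 0,"dz": -0.518,"yaw": 0,"claw": 0.0},
  {"dx": -0.27,"dy": -0.198,"dz": -0.518,"yaw": 0,"claw": 1.0},
  {"dx": -0.27,"dy": -0.198,"dz": -0.518,"yaw": 0,"claw": 1.0},
  {"dx": -0.27,"dy": -0.198,"dz": -0.518,"yaw": 0,"claw": 1.0},
  {"dx": -0.27,"dy": -0.198,"dz": -0.518,"yaw": 0,"claw": 1.0},
  {"dx": -0.27,"dy": -0.198,"dz": -0.518,"yaw": 0,"claw": 1.0},
  {"dx": -0.27,"dy": -0.198,"dz": -0.518,"yaw": 0,"claw": 1.0},
])

```text
time: 49.28
tool_pos: [0.3656, -0.3047, 0.2894]
tool_rot: [-0.0, 0.69, 0.724, 0.0]
contact_force: [1.1, -0.4, 0.2]
gripper_width: 0.003
grasp_force: 0.0
```

```bash
python3 - <<'E'
from h import *
np.set_printoptions(precision=4,suppress=True)
st=manip.state();print(st["time"],st["tool_pos"],st["contact_force"],st["gripper_width"])
s=manip.grab_frame("side")[:,:,::-1];t=manip.grab_frame("top")[:,:,::-1]
a=cv2.resize(s[120:320,290:450],None,fx=3,fy=3,interpolation=cv2.INTER_CUBIC)
b=cv2.resize(t[240:340,330:440],(330,300),interpolation=cv2.INTER_CUBIC)
o=np.zeros((600,800,3),np.uint8);o[:,:480]=a;o[:300,470:]=b;o[:,:470]=a[:,:470];cv2.imwrite("pics/s6.png",o)
E
```

```text
49.275 [ 0.3656 -0.3047  0.2894] [ 1.0632 -0.354   0.205 ] 0.0034742639916487514
```

View pics/s6.png

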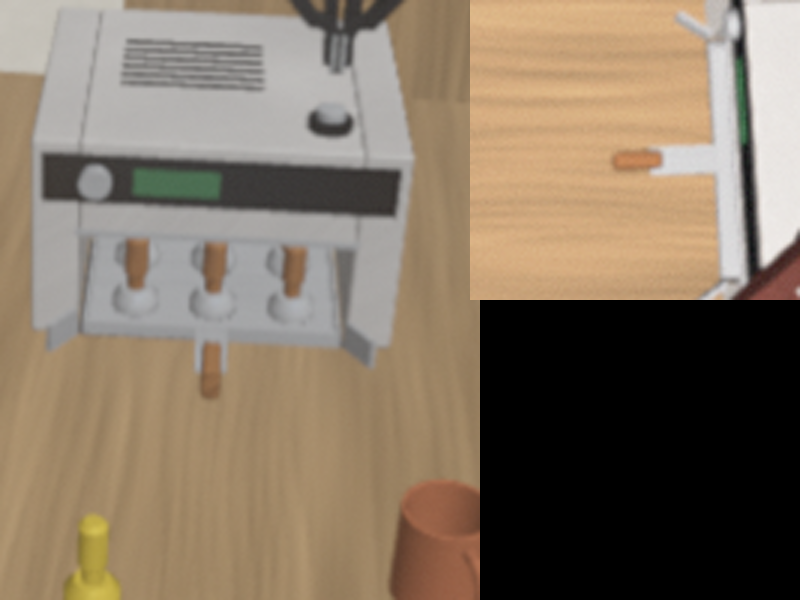

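The tray is in the mouth with all stamps standing. The handle is at (637,160) in the top inset and (211,350) in the side view. I'll check the handle against its home value before pressing.

```bash
python3 - <<'E'
from h import *
np.set_printoptions(precision=4,suppress=True)
pt=(np.array([637-470,160])+.5)/3-.5+[330,240]
p=ray("top",pt,.04);yaw=.047;R=np.array([[np.cos(yaw),np.sin(yaw)],[-np.sin(yaw),np.cos(yaw)]])
print(p,R@(p-[.462,-.2525]))
print(proj("side",[.458,-.1676,.04]),np.array([211,352])/3+[290,120])
E
```

```text
[ 0.4572 -0.1644] [-0.0006  0.0883]
[[360.3683 238.5993]] [360.3333 237.3333]
```

The handle is at 88 mm from the mouth plane against 85 ideal, within calibration but worth making sure. I'll give its end a gentle nudge with shut fingers so the tray seats squarely against the stop.

>>> send_rows([
  {"dx": 0.375,"dy": 0.198,"dz": 0,"yaw": 0,"claw": 1.0},
  {"dx": 0.375,"dy": 0.198,"dz": 0,"yaw": 0,"claw": 1.0},
  {"dx": 0.375,"dy": 0.198,"dz": 0,"yaw": 0,"claw": 1.0},
  {"dx": 0.375,"dy": 0.198,"dz": 0,"yaw": 0,"claw": 1.0},
  {"dx": 0.375,"dy": 0.198,"dz": 0,"yaw": 0,"claw": 1.0},
  {"dx": 0.375,"dy": 0.198,"dz": 0.12,"yaw": 0,"claw": 1.0},
  {"dx": 0.375,"dy": 0.198,"dz": 0.24,"yaw": 0,"claw": 1.0},
  {"dx": 0.375,"dy": 0.198,"dz": 0.36,"yaw": 0,"claw": 1.0},
  {"dx": 0.375,"dy": 0.198,"dz": 0.46,"yaw": 0,"claw": 1.0},
  {"dx": 0.375,"dy": 0.198,"dz": 0.51,"yaw": 0,"claw": 1.0},
  {"dx": 0.375,"dy": 0.198,"dz": 0.52,"yaw": 0,"claw": 1.0},
  {"dx": 0.375,"dy": 0.198,"dz": 0.52,"yaw": 0,"claw": 1.0},
])

```text
time: 50.88
tool_pos: [0.4557, -0.1145, 0.0308]
tool_rot: [0.001, 0.691, 0.723, 0.0]
contact_force: [-0.4, -0.0, -0.7]
gripper_width: 0.003
grasp_force: 0.0
```

>>> send_rows([
  {"dx": -0.006,"dy": 0,"dz": 0,"yaw": 0,"claw": 1.0},
  {"dx": -0.012,"dy": 0,"dz": 0,"yaw": 0,"claw": 1.0},
  {"dx": -0.018,"dy": 0,"dz": 0,"yaw": 0,"claw": 1.0},
  {"dx": -0.024,"dy": 0,"dz": 0,"yaw": 0,"claw": 1.0},
  {"dx": -0.03,"dy": 0,"dz": 0,"yaw": 0,"claw": 1.0},
  {"dx": -0.034,"dy": 0,"dz": 0,"yaw": 0,"claw": 1.0},
  {"dx": -0.034,"dy": 0,"dz": 0,"yaw": 0,"claw": 1.0},
])

```text
time: 51.75
tool_pos: [0.456, -0.131, 0.03]
tool_rot: [-0.0, 0.691, 0.723, -0.0]
contact_force: [-0.5, 0.3, -0.2]
gripper_width: 0.001
grasp_force: 0.0
```

>>> send_rows([
  {"dx": -0.003,"dy": 0,"dz": 0,"yaw": 0,"claw": 1.0},
  {"dx": -0.006,"dy": 0,"dz": 0,"yaw": 0,"claw": 1.0},
  {"dx": -0.009,"dy": 0,"dz": 0,"yaw": 0,"claw": 1.0},
  {"dx": -0.009,"dy": 0,"dz": 0,"yaw": 0,"claw": 1.0},
])

```text
time: 52.25
tool_pos: [0.4559, -0.132, 0.0299]
tool_rot: [-0.003, 0.691, 0.723, 0.002]
contact_force: [-1.4, 14.5, 7.0]
gripper_width: 0.002
grasp_force: 7.4
```

>>> send_rows([
  {"dx": -0.002,"dy": 0,"dz": 0,"yaw": 0,"claw": 1.0},
  {"dx": -0.005,"dy": 0,"dz": 0,"yaw": 0,"claw": 1.0},
  {"dx": -0.005,"dy": 0,"dz": 0,"yaw": 0,"claw": 1.0},
])

```text
time: 52.62
tool_pos: [0.4557, -0.1322, 0.03]
tool_rot: [-0.006, 0.691, 0.723, 0.004]
contact_force: [-2.7, 24.1, 12.1]
gripper_width: 0.003
grasp_force: 12.4
```

It holds solid at 24 N, so the tray is home. Next I back off, rise and go above the button.

>>> send_rows([
  {"dx": 0.04,"dy": 0,"dz": 0,"yaw": 0,"claw": 1.0},
  {"dx": 0.04,"dy": 0,"dz": -0.1,"yaw": 0,"claw": 1.0},
  {"dx": 0.04,"dy": 0,"dz": -0.22,"yaw": 0,"claw": 1.0},
  {"dx": 0.04,"dy": 0,"dz": -0.34,"yaw": 0,"claw": 1.0},
  {"dx": 0.04,"dy": 0,"dz": -0.46,"yaw": 0,"claw": 1.0},
  {"dx": 0.04,"dy": 0,"dz": -0.52,"yaw": 0,"claw": 1.0},
  {"dx": 0.04,"dy": 0,"dz": -0.52,"yaw": 0,"claw": 1.0},
  {"dx": -0.332,"dy": -0.199,"dz": -0.52,"yaw": 0,"claw": 1.0},
  {"dx": -0.332,"dy": -0.199,"dz": -0.52,"yaw": 0,"claw": 1.0},
  {"dx": -0.332,"dy": -0.199,"dz": -0.52,"yaw": 0,"claw": 1.0},
  {"dx": -0.332,"dy": -0.199,"dz": -0.52,"yaw": 0,"claw": 1.0},
  {"dx": -0.332,"dy": -0.199,"dz": -0.52,"yaw": 0,"claw": 1.0},
  {"dx": -0.332,"dy": -0.199,"dz": -0.5,"yaw": 0,"claw": 1.0},
  {"dx": -0.332,"dy": -0.199,"dz": -0.48,"yaw": 0,"claw": 1.0},
  {"dx": -0.332,"dy": -0.199,"dz": -0.46,"yaw": 0,"claw": 1.0},
  {"dx": -0.332,"dy": -0.199,"dz": -0.46,"yaw": 0,"claw": 1.0},
])

```text
time: 54.62
tool_pos: [0.3645, -0.3073, 0.2584]
tool_rot: [-0.001, 0.69, 0.724, 0.0]
contact_force: [-0.8, -0.7, 0.7]
gripper_width: -0.0
grasp_force: 0.0
```

```bash
python3 chk.py | tail -1; python3 - <<'E'
from h import *
s=manip.grab_frame("side")[:,:,::-1]
cv2.imwrite("pics/s7.png",cv2.resize(s[120:260,290:450],None,fx=4,fy=4,interpolation=cv2.INTER_CUBIC))
E
```

```text
54.675 [ 0.3647 -0.3077  0.2593]
```

View pics/s7.png

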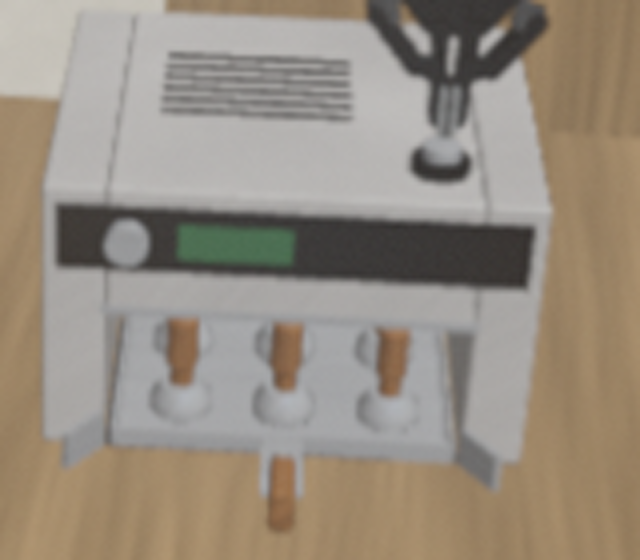

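The fingers are centred just above the button at (440,150), and the tray with its stamps is in place. Pressing gently.

>>> send_rows([
  {"dx": 0,"dy": 0,"dz": 0.016,"yaw": 0,"claw": 1.0},
  {"dx": 0,"dy": 0,"dz": 0.026,"yaw": 0,"claw": 1.0},
  {"dx": 0,"dy": 0,"dz": 0.031,"yaw": 0,"claw": 1.0},
  {"dx": 0,"dy": 0,"dz": 0.035,"yaw": 0,"claw": 1.0},
  {"dx": 0,"dy": 0,"dz": 0.039,"yaw": 0,"claw": 1.0},
  {"dx": 0,"dy": 0,"dz": 0.039,"yaw": 0,"claw": 1.0},
])

```text
time: 55.48
tool_pos: [0.365, -0.3086, 0.2445]
tool_rot: [0.001, 0.69, 0.723, -0.0]
contact_force: [-4.2, 5.6, 16.1]
gripper_width: -0.001
grasp_force: 8.0
```

>>> send_rows([
  {"dx": 0,"dy": 0,"dz": 0.001,"yaw": 0,"claw": 1.0},
  {"dx": 0,"dy": 0,"dz": 0.003,"yaw": 0,"claw": 1.0},
  {"dx": 0,"dy": 0,"dz": 0.003,"yaw": 0,"claw": 1.0},
])

```text
time: 55.85
tool_pos: [0.3651, -0.3086, 0.2444]
tool_rot: [0.001, 0.69, 0.723, -0.0]
contact_force: [-6.7, 7.3, 20.9]
gripper_width: 0.003
grasp_force: 10.6
```

```bash
python3 - <<'E'
from h import *
st=manip.state();print(st["tool_pos"],st["contact_force"],st["ft_torque"])
s=manip.grab_frame("side")[:,:,::-1]
cv2.imwrite("pics/s8.png",cv2.resize(s[130:180,370:430],None,fx=9,fy=9,interpolation=cv2.INTER_CUBIC))
E
```

```text
[ 0.36505212 -0.30859065  0.24443577] [-6.65482103  7.33003646 20.90102999] [1.36016347 1.19216897 0.05145424]
```

View pics/s8.png

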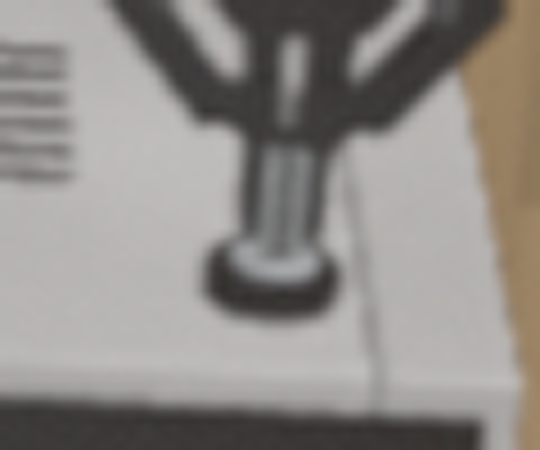

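The button now sits flush inside its ring and the contact is solid at 21 N, so it is fully pressed. I rise clear and do a final check.

>>> send_rows([
  {"dx": 0,"dy": 0,"dz": -0.03,"yaw": 0,"claw": 1.0},
  {"dx": 0,"dy": 0,"dz": -0.1,"yaw": 0,"claw": 1.0},
  {"dx": 0,"dy": 0,"dz": -0.2,"yaw": 0,"claw": 1.0},
  {"dx": 0,"dy": 0,"dz": -0.2,"yaw": 0,"claw": 1.0},
  {"dx": 0,"dy": 0,"dz": -0.2,"yaw": 0,"claw": 1.0},
  {"dx": 0,"dy": 0,"dz": -0.2,"yaw": 0,"claw": 1.0},
])

```text
time: 56.65
tool_pos: [0.3642, -0.3078, 0.3369]
tool_rot: [-0.002, 0.691, 0.723, 0.0]
contact_force: [-0.4, 0.4, 0.1]
gripper_width: -0.003
grasp_force: 0.0
```

```bash
python3 - <<'E'
from h import *
print(manip.state()["contact_force"])
s=manip.grab_frame("side")[:,:,::-1];cv2.imwrite("pics/s9.png",s)
E
```

```text
[-0.44728737  0.44828735  0.05795656]
```

View pics/s9.png

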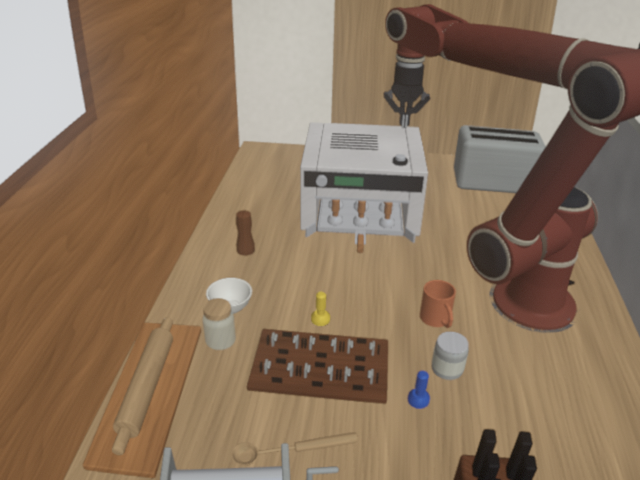

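The dock is empty, the tray is home with the handle at (360,242), the button has sprung back, and the other items are where they were. Handing in.

```bash
python3 -c "
from plant import manip;print(manip.job_done())"
```

```text
the job is handed in; nothing more can be done
None
```

I put all six stamps in the tray, slid it home against the stop, then pressed the start button. I handed the job in at about 57 s of the 210 s allowed, and no verdict came back.

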